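# Put the watch bench in order and stack the trays

### The job

Clear the watch bench for closing: put the two watches in the bottom tray of the stacking set, one in each bay, laid flat with the dial up and set down rather than dropped; put the loose coin cell back in the empty half of the open wooden cell box and stand the loose white press die upright in the empty well of the die stand. Once both watches are in, set the top tray squarely on the bottom tray with all four of its corner posts fully home in the sockets. Leave the loupe and the chrome case holder where they are.

Things in the scene. Friction and masses are not known exactly. Their poses are not given: they have to be found in the camera images.
- round_watch: Loose round gold dress watch without strap, dial up. Case 38 mm across, 9 mm thick; lugs 7 mm high reach 23 mm from the centre at both ends of its x axis (46 mm over the lugs, a pair 22.6 mm wide: grip it lengthwise by the lug ends); crown sticks out 3 mm along -y. Origin: centre of underside; x to 12 o'clock, z up out of the dial. About 45 g.
- square_watch: Loose rectangular steel watch without strap, dial up. Case 34 mm (x) by 26 mm (y), 8 mm thick; lugs 7 mm high reach 22 mm from the centre at both ends of x (44 mm over the lugs, a pair 23.6 mm wide); small crown along -y. Origin: centre of underside; x to 12 o'clock, z up out of the dial. 40 g.
- coin_cell: Loose steel coin cell, a disc 24.5 mm across and 7.7 mm thick (straight side 7 mm), lying flat. It is the only cell that is not set in the foam of the cell box lid. Origin: centre of the underside, z up. 11 g.
- press_die: Loose white nylon press die, a round block 36 mm across and 24 mm high: straight side up to 20 mm, bevelled above. Origin: centre of the underside, z up. 30 g. (The bigger die, 48 mm across, that stands in the die stand is part of the stand.)
- top_tray: Loose aluminium tray 130 (x) by 170 mm (y) on four 10 mm corner posts at x +-52, y +-72, feet tapered to 7. Origin: between the posts at their lower ends, z up. Underside of floor z 36, floor 42, walls 56, corner blocks 64 mm. Wooden carrying bar along x over y 0: 12 mm wide, z 66 to 82, on a 4 mm web; pinch it from above, closing along y. Same after half a turn. About 0.35 kg.
- bottom_tray: Fixed aluminium tray 130 (x) by 170 mm (y), no bar. Origin: centre of underside, z up. Floor z 8, 4 mm walls to z 22; a divider at y 0, to z 18, makes two bays 122 (x) by 79 mm (y) centred at y +-41. Corner blocks 26 mm square, to z 30, at x +-52, y +-72, each with a 15 mm square socket from above, bottom at z 18, mouth chamfered 2 mm. Top tray fully home: its origin 18 mm above this one.
- cell_box: Fixed wooden cell box with brass hinges, opened flat like a book; both halves 92 mm (x) by 102 mm (y), 24 mm high. Origin: underside, below the centre of the empty box half, where the loose cell goes: a bay 80 mm (x) by 90 mm (y), floor at z 6, walls to z 24 mm. The lid half, with cells in black foam, lies on the +x side (centre at x 92.5). z up.
- die_stand: Fixed pale wooden die stand, 80 mm wide (y), 20 mm high, from x = -40 to x = +106 mm. Origin: underside, below the centre of the empty well. The well is round, 56 mm across, 8 mm deep, its floor at z = 12 mm. A bigger white die, 48 mm across, its top at z = 40 mm, is fixed at x = 72 mm. z up.
- loupe: Loose black eye loupe with a blue glass lens on top, 33 mm across, 31 mm high, standing on the bench; to be left alone. Origin: centre of the underside.
- case_holder: Loose chrome watch case holder, a little vice 72 mm long (x, with the screw knob at +x), 34 mm wide, 24 mm high; to be left alone. Origin: underside, middle of the two rails.

How it is judged:
By the outcome, as a careful person would: the job done as asked, in the order asked, and still so for the second after the job is handed in, with the robot touching nothing.
It also fails if it takes over 128 s, if anything falls off the work surface, if the arm or the gripper's body presses on something with over 40 N, if the wrist force passes 120 N, or if a joint passes its speed limit or range.

### The arm

A 6-joint arm with a two-finger parallel gripper is mounted at the origin on the work surface. World frame = base frame: x ahead of the robot, y to its left, z up, the work surface at z = 0. Lengths are in m, angles in rad, forces in N, time in s.
With the tool pointing down it reaches from about 0.325 to 0.925 m from the base axis. Payload 3.1 kg.
Tool frame: the origin (TCP) lies where the fingers leave the gripper's body, on its centre line; the fingertips stand 73 mm ahead of it and the grasp point (between the pads) lies 54 mm ahead of it; z points along the fingers, y is the line along which they close (so a half turn about z gives the same grasp; the last joint's range is limited). The gripper opens to 85 mm and grips with 20 to 120 N. Pads are 22 mm wide; open, the fingers measure 114 mm over their backs; the gripper's body (76 mm by 85 mm) begins 54 mm behind the grasp point. The pads swing forward as they close: fully open they stand 13 mm farther back than shut.
Start: joints at [1.154, 0.217, 1.613, -0, 1.311, -0.112], TCP at [0.188, 0.596, 0.304] pointing down, gripper open.
Joint ranges: [-2.75, 2.75], [-0.78, 2.1], [0.31, 2.55], [-1.13, 4.27], [0.13, 2.63], [-2.58, 2.58]. Speed limits (rad/s): [2.79, 2.79, 3.14, 3.14, 3.14, 3.14].

### API

Orientations are given as a 3x3 rotation matrix whose columns are the frame's x, y, z axes.
In Python, from cell import ctrl, eyes, close_job gives the robot as it stands.
- The arm moves only by the tool play_rows, never from a script. Its argument "steps" is a list of rows, each a list of 7 numbers: the opening, from 0 (shut) to 1 (fully open), then the shift along the tool's x, y, z in mm, then the turn, a rotation vector about the tool's x, y, z in units of 6 degrees (1.0 is 6 degrees). In form: [[fingers, tx, ty, tz, wx, wy, wz], ...]. A call has exactly 5 rows; each row is the pose to reach, as a shift and turn from the pose commanded when the call began, along the tool's axes at that moment; what a row does not reach only later rows make up. A row lasts 1/12 s, in which the tool goes at most 41.7 mm and 7.16 degrees, less where a joint would pass 70% of its speed; a pose out of reach is approached as far as the arm can. A call with a gripper value outside its range is refused whole. The fingers move at their own pace and stop on an object; "grip_force" is the grip in N (left out, the last holds). Time passes only in rows, so rows that repeat a pose let the fingers close, or fill a call up. It gives the time, the measured TCP pose, the force, the opening and the grip force at its end, in the units of the state.
- ctrl.get_obs(): the state, without advancing time (a new reading comes with each control period).
- eyes.get_image(name): name is "side" or "top"; returns a dict with "pixels" (384x512x3 uint8, red, green, blue), "z_map" (384x512 float32, m along the optical axis (not along the pixel's ray), 0 where there is no reading), "fx", "fy", "cx", "cy" (pixels), "R" (3x3) and "t" (3): a world point X has camera coordinates R X + t. Camera axes: x right, y down, z forward; pixel columns grow to the right and rows downward; lengths in m; the calibration is good to about 2 mm. A picture is of the moment at which its call begins.
- close_job(): hands the job in; it is judged then, once.
The state is a dict: "time": time; "joint_positions": joint angles; "dq": joint speeds; "joint_efforts": joint torques, N m; "position": TCP position; "tool_rot": TCP orientation; "contact_force": force on the tool from outside, world axes, zero at the start; "moment": the same for the moment, N m; "width": finger opening in m; "grasp_force": force on a finger pad.
Only numpy, scipy, OpenCV 4.12 (cv2) and the standard library are available. Lean on these libraries where they do the work, as an engineer would, in place of code of your own. Each camera call takes 0.05 s, during which the arm holds its last target. There are 200 camera calls.

## Working session

There is one attempt and no reset: what is moved stays moved. The work goes in short steps, Python scripts to look and compute and a tool call to move; the robot and the scene stay as the last step left them, time stands still between calls to the robot, and variables do not carry over. Pictures are saved under pics/ and viewed, at most 16 in all, crops included, and the job is handed in when it is done.

Besides the shell and the picture viewer there is one more tool, called after "Call:" in YAML: its name, and indented under it one key for each argument. play_rows: Moves the arm, as the interface text tells. Its arguments: {"type":"object","properties":{"steps":{"type":"array","items":{"type":"array","items":{"type":"number"}}},"grip_force":{"type":"number"}},"required":["steps"]}

```bash
mkdir -p pics; ls; cat > h.py <<'E'
import numpy as np, cv2
from cell import ctrl, eyes, close_job
def grab(n):
    d=eyes.get_image(n); d['R']=np.array(d['R']); d['t']=np.array(d['t']); return d
def ray(d,u,v,z):
    c=-d['R'].T@d['t']; r=d['R'].T@np.array([(u-d['cx'])/d['fx'],(v-d['cy'])/d['fy'],1])
    return c+r*(z-c[2])/r[2]
def cloud(d):
    v,u=np.mgrid[0:384,0:512]; Z=d['z_map']
    P=np.stack([(u-d['cx'])/d['fx']*Z,(v-d['cy'])/d['fy']*Z,Z],-1)
    W=(P-d['t'])@d['R']; W[Z==0]=np.nan; return W
def proj(d,X):
    c=d['R']@np.array(X)+d['t']; return d['fx']*c[0]/c[2]+d['cx'],d['fy']*c[1]/c[2]+d['cy']
def save(d,name,box=None,k=1.5):
    im=d['pixels'][...,::-1]
    if box: im=im[box[1]:box[3],box[0]:box[2]]
    cv2.imwrite('pics/'+name,cv2.resize(im,None,fx=k,fy=k,interpolation=cv2.INTER_CUBIC))
E
python3 - <<'E'
from h import *
import pickle
for n in('top','side'):
    d=grab(n); pickle.dump(d,open(n+'0.pkl','wb')); save(d,n+'0.png',k=1.56)
    print(n,-d['R'].T@d['t'],d['R'].round(3).tolist(),d['fx'],d['cx'],d['cy'])
o=ctrl.get_obs(); print(o['tool_rot'],o['position'],o['width'],o['time'],o['contact_force'])
E
```

```text
pics
top [0.34274588 0.01626362 1.05556628] [[0.021, -1.0, 0.022], [-0.987, -0.024, -0.162], [0.162, -0.018, -0.987]] 430.5943297735291 262.80585323666685 192.31270600838468
side [0.48012579 0.82444454 0.5999212 ] [[-0.999, -0.049, -0.002], [-0.026, 0.572, -0.82], [0.041, -0.819, -0.572]] 416.264728168416 256.9973538732189 188.6548465056792
[[-9.53889610e-01  3.00156098e-01 -9.63881278e-04]
 [ 3.00157496e-01  9.53887425e-01 -2.06350709e-03]
 [ 3.00059993e-04 -2.25767416e-03 -9.99997406e-01]] [0.1872991  0.59564481 0.30265618] 0.08537196638876515 0.1 [ 1.05535431 -0.3844483   0.18029016]
```

View pics/top0.png

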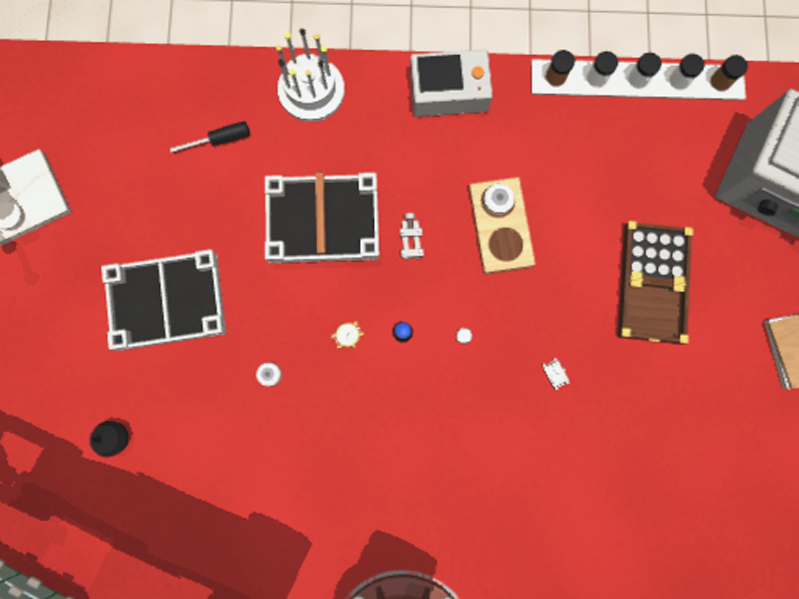

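View pics/side0.png

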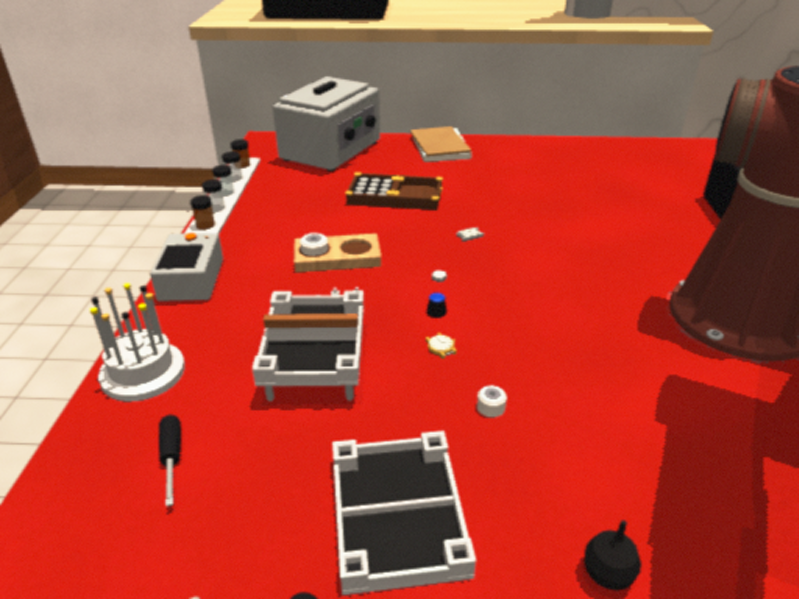

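The top view shows (view px) the round watch at (347,335), square watch (556,374), coin cell (464,336) and press die (268,374). It also shows the top tray at (321,217), bottom tray (163,300), well (506,244) and empty cell box half (655,313). The side view agrees, with the loupe beside the watch at (437,305) and the case holder just behind the top tray.

```bash
cat > m.py <<'E'
from h import *
import pickle
for n in('top','side'):
    d=pickle.load(open(n+'0.pkl','rb')); p=d['pixels'].astype(int)
    W=cloud(d)
    hsv=cv2.cvtColor(d['pixels'],cv2.COLOR_RGB2HSV)
    red=((hsv[...,0]<6)|(hsv[...,0]>174))&(hsv[...,1]>170)
    m=(~red).astype(np.uint8)
    k,l,st,c=cv2.connectedComponentsWithStats(m,connectivity=8)
    print(n,'table z med',np.nanmedian(W[red][:,2]))
    for i in range(1,k):
        if 30<st[i,4]<9000:
            w=W[l==i]; 
            g=ray(d,*c[i],0.0)
            (q,s,a)=cv2.minAreaRect(np.argwhere(l==i)[:,::-1].astype(np.float32))
            if not(.2<g[0]<.9 and abs(g[1])<.7): continue
            print(i,st[i,:5],c[i].round(1),'g',g[:2].round(3),'zmed %.3f z95 %.3f'%(np.nanmedian(w[:,2]),np.nanpercentile(w[:,2],95)),'rect',np.round(q,1),np.round(s,1),round(a,1))
E
python3 m.py
```

```text
top table z med -0.0008948894676491044
2 [ 458   56   54   97 3261] [491.5 106.4] g [ 0.757 -0.593] zmed 0.103 z95 0.143 rect [484.5 104. ] [96. 53.] 90.0
3 [109  78  51  20 366] [139.6  87.2] g [0.782 0.32 ] zmed 0.019 z95 0.025 rect [133.8  88.8] [10.6 52.2] 74.1
4 [   0   95   46   63 1909] [ 18.3 125.4] g [0.672 0.616] zmed 0.016 z95 0.033 rect [ 13.4 125.4] [47.5 51. ] 65.0
5 [ 169  110   75   59 4119] [205.7 139.4] g [0.648 0.144] zmed 0.042 z95 0.079 rect [205.4 138.8] [57.6 74.1] 88.5
6 [ 300  113   44   63 2031] [321.3 144.2] g [ 0.644 -0.149] zmed 0.019 z95 0.040 rect [321.1 144.1] [60.4 34.5] 79.4
7 [256 136  16  31 363] [263.1 151.7] g [ 0.62  -0.002] zmed 0.011 z95 0.020 rect [263.1 150.8] [30.  14.4] 85.6
8 [ 395  141   50   80 3318] [419.5 180.9] g [ 0.555 -0.397] zmed 0.016 z95 0.025 rect [420.1 180.4] [46.3 77.1] 3.4
9 [  65  159   81   66 4200] [104.6 192.2] g [0.507 0.387] zmed 0.007 z95 0.028 rect [103.8 191.9] [56.5 78.1] 81.5
10 [490 201  22  49 798] [502.8 222.7] g [ 0.454 -0.601] zmed 0.019 z95 0.023 rect [500.5 225. ] [48. 21.] 90.0
11 [212 206  22  18 251] [
[... 1341 characters left out ...]
[279.5 194.5] [15. 11.] 90.0
8 [273 213  20  17 232] [282.5 221. ] g [0.459 0.091] zmed 0.008 z95 0.011 rect [282.7 220.8] [16.5 17.9] 76.0
9 [306 247  19  21 342] [314.8 256.8] g [0.394 0.203] zmed 0.020 z95 0.025 rect [315. 257.] [20. 18.] 90.0
10 [102 266  14  59 506] [108.2 289.5] g [0.786 0.308] zmed 0.021 z95 0.026 rect [108.5 295. ] [58. 13.] 90.0
11 [ 213  276   93  106 7864] [255.4 329.9] g [0.506 0.384] zmed 0.009 z95 0.030 rect [256.4 326.8] [99.2 88.7] 82.9
12 [ 375  334   35   44 1042] [392.3 358.3] g [0.286 0.426] zmed 0.044 z95 0.061 rect [392.2 358.5] [39.4 34. ] 66.4
13 [187 380  15   4  43] [194.1 381.9] g [0.594 0.48 ] zmed 0.224 z95 0.225 rect [194.  381.5] [14.  3.] -0.0
```

```bash
python3 - <<'E'
from h import *
import pickle
d=pickle.load(open('top0.pkl','rb'));s=pickle.load(open('side0.pkl','rb'))
a=cv2.resize(d['pixels'][195:260,150:380],None,fx=3.4,fy=3.4,interpolation=cv2.INTER_CUBIC)
b=cv2.resize(s['pixels'][130:280,230:345],None,fx=3,fy=3,interpolation=cv2.INTER_CUBIC)[:, :]
b=b[:370]
b=cv2.resize(s['pixels'][140:235,260:330],None,fx=3.7,fy=3.7,interpolation=cv2.INTER_CUBIC)
c=np.zeros((a.shape[0]+b.shape[0],800,3),np.uint8); c[:a.shape[0],:a.shape[1]]=a; c[a.shape[0]:,:b.shape[1]]=b
cv2.imwrite('pics/c0.png',c[...,::-1]); print(c.shape)
E
```

```text
(573, 800, 3)
```

View pics/c0.png

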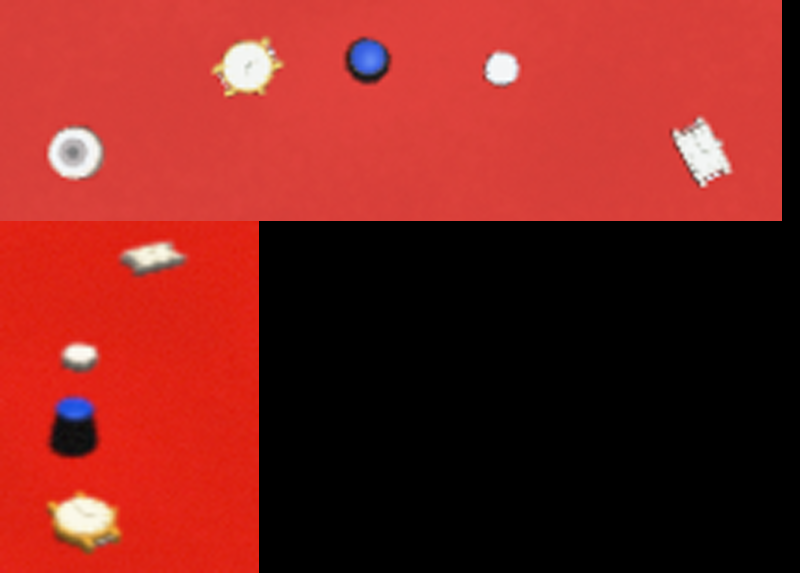

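The crop shows the round watch at (247,68), its lugs at about (273,54) and (221,81), and its crown at (262,93). So 12 o'clock is to the upper right (yaw about -62°). The square watch's long side runs (28,50) in pixels (yaw about 29°), and the coin and die lie and stand clear. Next I take finer poses from both views.

```bash
cat > m2.py <<'E'
from h import *
import pickle
def pts(d,c,r,z0,z1):
    W=cloud(d).reshape(-1,3); k=(np.hypot(W[:,0]-c[0],W[:,1]-c[1])<r)&(W[:,2]>z0)&(W[:,2]<z1); return W[k]
def rect(P):
    (c,s,a)=cv2.minAreaRect((P[:,:2]*1000).astype(np.float32)); return np.round(c,1),np.round(s,1),round(a,1)
if __name__=='__main__':
  for n in('top','side'):
    d=pickle.load(open(n+'0.pkl','rb')); print(n)
    for nm,c,r,z0,z1 in [('round',(.458,.093),.035,.003,.02),('square',(.404,-.234),.035,.003,.02),('coin',(.461,-.09),.025,.004,.02),('die',(.39,.207),.03,.012,.04)]:
        P=pts(d,c,r,z0,z1); q=P[:,:2]*1000
        cc,rr=cv2.minEnclosingCircle(q.astype(np.float32))
        u,s,v=np.linalg.svd(q-q.mean(0),full_matrices=False)
        print(nm,len(P),'mean',q.mean(0).round(1),'circ',np.round(cc,1),round(rr,1),'rect',rect(P),'pca',np.degrees(np.arctan2(v[0,1],v[0,0])).round(1),(s/np.sqrt(len(q))).round(1),'zmax',P[:,2].max().round(4))
    for nm,c,r,z0,z1 in [('btray',(.505,.385),.13,.014,.036),('bblk',(.505,.385),.13,.026,.036),('ttray',(.63,.14),.13,.048,.07),('tblk',(.63,.14),.13,.06,.068),('bar',(.63,.14),.10,.076,.09),('box',(.55,-.39),.12,.018,.03),('stand',(.64,-.15),.1,.014,.024),('bigdie',(.66,-.15),.06,.03,.05)]:
        P=pts(d,c,r,z0,z1); print(nm,len(P),'mean',(P.mean(0)*1000).round(1),rect(P))
E
python3 m2.py
```

```text
top
round 214 mean [457.9  95.3] circ [456.9  98.3] 27.7 rect (array([459.4,  96.2]), array([42.8, 48. ]), 64.9) pca 124.0 [11.2  9.9] zmax 0.013
square 185 mean [ 404.7 -231.7] circ [ 406.9 -229.6] 32.1 rect (array([ 405.6, -232.8]), array([47.4, 58.9]), 81.1) pca -165.3 [11.6  9.8] zmax 0.0124
coin 66 mean [460.6 -87.3] circ [458.9 -88.5] 13.0 rect (array([460.8, -87.1]), array([20.4, 23.5]), 11.7) pca -90.1 [6.3 5.7] zmax 0.0099
die 183 mean [392.9 212.5] circ [393.4 213.3] 17.9 rect (array([392.6, 213. ]), array([33.4, 35. ]), 1.4) pca -80.1 [9.1 8.9] zmax 0.0299
btray 1043 mean [503.9 383.5  22.1] (array([504.8, 381.9]), array([131.5, 172.3]), 10.3)
bblk 302 mean [502.  386.   28.7] (array([504.5, 381.7]), array([130.4, 171.4]), 10.1)
ttray 912 mean [632.3 141.1  56.9] (array([633.6, 138.1]), array([131.9, 170.2]), 3.5)
tblk 308 mean [633.4 136.3  63. ] (array([633.7, 137.6]), array([131.5, 168.3]), 3.2)
bar 274 mean [631.6 137.6  80.6] (array([632.8, 137.8]), array([123.8,  12.2]), 2.8)
box 1279 mean [ 562.9 -391.3   22.5] (array([ 551.5, -390.5]), array([104.5, 188.4]), 84.9)

[... 767 characters left out ...]
8 mean [505.1 394.8  22.9] (array([507.7, 382.8]), array([130.1, 172.5]), 10.3)
bblk 718 mean [505.6 399.   29.6] (array([507.9, 382.6]), array([129.8, 172. ]), 10.4)
ttray 1580 mean [636.  149.2  57.4] (array([637.3, 138.6]), array([130.7, 174.7]), 3.5)
tblk 502 mean [635.7 148.6  63.1] (array([637.2, 138.4]), array([130.1, 173.1]), 3.4)
bar 338 mean [637.9 140.5  80.8] (array([637.2, 140.1]), array([124.3,  15.8]), 2.4)
box 469 mean [ 563.8 -387.5   22.1] (array([ 554.9, -390.5]), array([114.5, 188.5]), 86.1)
stand 609 mean [ 637.8 -135.8   19.2] (array([ 643.1, -146. ]), array([146.3,  88.4]), 9.5)
bigdie 161 mean [ 679.9 -130.8   38.6] (array([ 681.1, -134.5]), array([42.6, 43.5]), 51.7)
```

```bash
cat > plan.py <<'E'
# usage: python3 plan.py "x,y,z,psi" ...  (mm, deg; psi = yaw of tool y) -> one call's shift/turn per waypoint
import sys; from h import *
from scipy.spatial.transform import Rotation as Ro
def Rt(p):
    p=np.radians(p); c,s=np.cos(p),np.sin(p); return np.array([[-s,c,0],[c,s,0],[0,0,-1.]])
o=ctrl.get_obs(); p=np.array(o['position'])*1000; R=np.array(o['tool_rot'])
print('t %.2f'%o['time'],'pos',p.round(1),'psi %.1f'%np.degrees(np.arctan2(R[1,1],R[0,1])),'tilt',np.degrees(R[:2,2]).round(2),'F',np.round(o['contact_force'],1),'w %.1f'%(o['width']*1000),'g',round(float(o['grasp_force']),1))
for a in sys.argv[1:]:
    x,y,z,s=map(float,a.split(',')); T=np.array([x,y,z])
    d=np.round(R.T@(T-p)*2)/2; w=(Ro.from_matrix(R.T@Rt(s)).as_rotvec(degrees=True)/6).round(2)
    print(a,'->',d,w,'|d|',np.linalg.norm(d).round(0)); p=p+R@d; R=R@Ro.from_rotvec(w*6,degrees=True).as_matrix()
E
python3 plan.py 290,405,250,90 395,214.5,180,99.7 395,214.5,110,99.7 395,214.5,81,99.7
python3 - <<'E'
from h import *; import pickle
d=pickle.load(open('top0.pkl','rb')); 
for nm,(x0,y0,x1,y1),c,z in [('round',(208,202,238,228),(.459,.0955),.006),('square',(342,225,370,254),(.406,-.231),.006)]:
    im=cv2.resize(d['pixels'][y0:y1,x0:x1],None,fx=6,fy=6,interpolation=cv2.INTER_CUBIC)
    h=cv2.cvtColor(im,cv2.COLOR_RGB2HSV); m=(~(((h[...,0]<6)|(h[...,0]>174))&(h[...,1]>150))).astype(np.uint8)
    v,u=np.nonzero(m); X=np.array([ray(d,x0+(a+.5)/6-.5,y0+(b+.5)/6-.5,z)[:2]*1000 for a,b in zip(u,v)])
    ct=X.mean(0); q=X-ct; r=np.hypot(*q.T); a=np.degrees(np.arctan2(q[:,1],q[:,0]))
    print(nm,ct.round(1),'area mm2',len(X)*(1/6/.41)**2)
    print([(int(t),round(float(r[(a>=t)&(a<t+15)].max()),1)) for t in range(-180,180,15)])
    x,l=cv2.minEnclosingCircle(X.astype(np.float32)); print(x,l,cv2.minAreaRect(X.astype(np.float32)))
E
```

```text
t 0.10 pos [187.3 595.6 302.7] psi 72.5 tilt [-0.06 -0.12] F [ 1.1 -0.4  0.2] w 85.4 g 0.0
290,405,250,90 -> [-155. -151.   53.] [-0.02 -0.01 -2.91] |d| 223.0
395,214.5,180,99.7 -> [-105.  -190.5   70. ] [-0.    0.   -1.62] |d| 229.0
395,214.5,110,99.7 -> [-0.  0. 70.] [-0.  0.  0.] |d| 70.0
395,214.5,81,99.7 -> [-0.  0. 29.] [-0.  0.  0.] |d| 29.0
round [458.4  94.6] area mm2 1493.4893251371536
[(-180, 19.6), (-165, 23.0), (-150, 23.3), (-135, 19.7), (-120, 19.9), (-105, 23.6), (-90, 26.1), (-75, 22.9), (-60, 23.0), (-45, 26.5), (-30, 26.1), (-15, 20.7), (0, 20.2), (15, 20.4), (30, 20.1), (45, 20.0), (60, 20.3), (75, 24.5), (90, 26.6), (105, 22.8), (120, 22.5), (135, 26.5), (150, 24.7), (165, 19.6)]
(458.67742919921875, 94.99612426757812) 26.494415283203125 ((456.97332763671875, 94.13754272460938), (43.63637161254883, 48.75503158569336), 31.3063907623291)
square [ 405.1 -232.7] area mm2 1282.1402604269945
[(-180, 25.6), (-165, 21.7), (-150, 22.5), (-135, 25.8), (-120, 24.2), (-105, 19.5), (-90, 16.5), (-75, 17.1), (-60, 16.9), (-45, 16.9), (-30, 20.5), (-15, 25.0), (0, 25.5), (15, 22.1), (30, 21.2), (45, 26.0), (60, 25.0), (75, 20.1), (90, 16.6), (105, 15.2), (120, 15.5), (135, 17.2), (150, 20.9), (165, 25.6)]
(405.395263671875, -232.82044982910156) 25.900354385375977 ((405.850830078125, -233.47171020507812), (47.161590576171875, 32.16130828857422), 27.861726760864258)
```

Call:
play_rows:
  steps:
    - [0.75, -25, -25, 8, 0, 0, -0.5]
    - [0.75, -53, -52, 18, 0, 0, -1.2]
    - [0.75, -81, -79, 28, 0, 0, -1.8]
    - [0.75, -109, -106, 38, 0, 0, -2.4]
    - [0.75, -130, -127, 46, 0, 0, -2.9]
  grip_force: 40

```text
time: 0.52
position: [0.2737, 0.4332, 0.2563]
tool_rot: [[-1.0, -0.002, -0.001], [-0.002, 1.0, -0.002], [0.001, -0.002, -1.0]]
contact_force: [0.6, -0.2, 0.8]
width: 0.064
grasp_force: 0.0
```

```bash
python3 plan.py 325,340,220,99.7 395,214.5,160,99.7 395,214.5,110,99.7 395,214.5,81,99.7
```

```text
t 0.52 pos [273.7 433.2 256.3] psi 90.1 tilt [-0.05 -0.14] F [ 0.6 -0.2  0.8] w 64.0 g 0.0
325,340,220,99.7 -> [-51.  -93.   36.5] [-0.02 -0.01 -1.6 ] |d| 112.0
395,214.5,160,99.7 -> [ -48.  -135.5   60. ] [-0. -0. -0.] |d| 156.0
395,214.5,110,99.7 -> [-0. -0. 50.] [-0. -0. -0.] |d| 50.0
395,214.5,81,99.7 -> [-0. -0. 29.] [-0. -0. -0.] |d| 29.0
```

Call:
play_rows:
  steps:
    - [0.75, -10, -19, 7, 0, 0, -0.4]
    - [0.75, -24, -43, 17, 0, 0, -0.8]
    - [0.75, -38, -68, 27, 0, 0, -1.2]
    - [0.75, -47, -86, 34, 0, 0, -1.6]
    - [0.75, -51, -93, 36.5, 0, 0, -1.6]

```text
time: 0.93
position: [0.3241, 0.3402, 0.2195]
tool_rot: [[-0.986, -0.164, -0.003], [-0.164, 0.986, -0.003], [0.003, -0.003, -1.0]]
contact_force: [-0.0, 0.1, 0.7]
width: 0.0644
grasp_force: 0.0
```

Call:
play_rows:
  steps:
    - [0.75, -9, -27, 12, 0, 0, 0]
    - [0.75, -21, -60, 27, 0, 0, 0]
    - [0.75, -34, -95, 42, 0, 0, 0]
    - [0.75, -44, -125, 55, 0, 0, 0]
    - [0.75, -48, -135.5, 60, 0, 0, 0]

```text
time: 1.35
position: [0.3944, 0.2148, 0.1598]
tool_rot: [[-0.987, -0.162, -0.002], [-0.162, 0.987, -0.002], [0.002, -0.001, -1.0]]
contact_force: [-0.0, -0.4, 0.3]
width: 0.0636
grasp_force: 0.0
```

Call:
play_rows:
  steps:
    - [0.75, 0, 0, 15, 0, 0, 0]
    - [0.75, 0, 0, 35, 0, 0, 0]
    - [0.75, 0, 0, 45, 0, 0, 0]
    - [0.75, 0, 0, 48, 0, 0, 0]
    - [0.75, 0, 0, 48, 0, 0, 0]

```text
time: 1.77
position: [0.3933, 0.2177, 0.1127]
tool_rot: [[-0.986, -0.166, -0.002], [-0.166, 0.986, -0.0], [0.002, -0.0, -1.0]]
contact_force: [0.4, 0.2, 0.5]
width: 0.0641
grasp_force: 0.0
```

```bash
python3 plan.py 395,214.5,81,99.7; python3 - <<'E'
from h import *
d=grab('side'); u,v=map(int,proj(d,(.395,.214,.05))); print(u,v); save(d,'die1.png',(u-80,v-60,u+80,v+60),4)
E
```

```text
t 1.77 pos [393.3 217.7 112.7] psi 99.6 tilt [-0.13 -0.03] F [0.4 0.2 0.5] w 64.1 g 0.0
395,214.5,81,99.7 -> [-1.  -3.5 31.5] [-0.   -0.02 -0.02] |d| 32.0
316 242
```

View pics/die1.png

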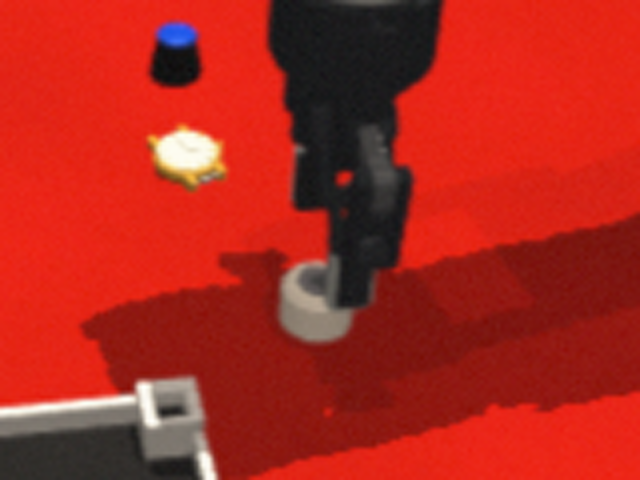

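The picture shows the die at (316,300) with the near finger at (352,290). I compare that with where the finger should project.

```bash
python3 - <<'E'
from h import *
o=ctrl.get_obs(); R=np.array(o['tool_rot']); p=np.array(o['position'])
for n in('side','top'):
    d=grab(n)
    for s in(32,-32):
        X=p+R@np.array([0,s,68])/1000; u,v=proj(d,X); print(n,s,X.round(3),'full',round(u,1),round(v,1),'crop4',round((u-236)*4),round((v-182)*4))
    print('die',[round(a,1) for a in proj(d,(.395,.2145,.024))])
    W=cloud(d); P=W.reshape(-1,3); k=(abs(P[:,0]-.39)<.06)&(abs(P[:,1]-.215)<.09)&(P[:,2]>.045)&(P[:,2]<.075)
    q=P[k]; print(len(q)); 
    for c in ((q[:,1]>.215),(q[:,1]<.215)):
        if c.sum(): print(c.sum(),'x',np.percentile(q[c,0],[2,50,98]).round(3),'y',np.percentile(q[c,1],[2,50,98]).round(3),'z',np.percentile(q[c,2],[2,98]).round(3))
print([ (np.round(ctrl.get_obs()['position'],4)).tolist() for i in range(3)])
E
```

```text
side 32 [0.389 0.249 0.045] full 321.1 256.7 crop4 340 299
side -32 [0.399 0.186 0.045] full 313.4 234.4 crop4 309 210
die [np.float64(315.6), np.float64(252.0)]
188
110 x [0.378 0.391 0.4  ] y [0.253 0.262 0.265] z [0.048 0.074]
78 x [0.39  0.405 0.412] y [0.184 0.187 0.19 ] z [0.047 0.075]
top 32 [0.389 0.249 0.045] full 153.4 240.7 crop4 -331 235
top -32 [0.399 0.186 0.045] full 180.9 236.7 crop4 -221 219
die [np.float64(170.4), np.float64(238.8)]
1
1 x [0.387 0.387 0.387] y [0.184 0.184 0.184] z [0.056 0.056]
[[0.3947, 0.2181, 0.1143], [0.3947, 0.2181, 0.1143], [0.3947, 0.2181, 0.1143]]
```

The finger positions in the side view agree with the robot frame, so I use the side calibration (top view + about (3,1) mm). Position readings are noisy by about 2 mm, so I will track the commanded pose instead.

```bash
cat > plan.py <<'E'
# python3 plan.py x,y,z,psi ... : shift/turn per call from the commanded pose (cmd.txt); assumes they are executed as printed
import sys,os; from h import *
def ax(s): s=np.radians(s); c,s=np.cos(s),np.sin(s); return np.array([[-s,c,0],[c,s,0],[0,0,-1.]])
P=np.loadtxt('cmd.txt'); o=ctrl.get_obs(); R=np.array(o['tool_rot'])
print('t %.2f'%o['time'],'cmd',P.round(1),'meas-cmd',(np.array(o['position'])*1000-P[:3]).round(1),(np.degrees(np.arctan2(R[1,1],R[0,1]))-P[3]).round(1),'F',np.round(o['contact_force'],1),'w %.1f'%(o['width']*1000),'g',round(float(o['grasp_force']),1))
for a in sys.argv[1:]:
    T=np.array(list(map(float,a.split(',')))); M=ax(P[3])
    d=np.round(M.T@(T[:3]-P[:3])*2)/2; w=round(-(T[3]-P[3])/6,1)
    print(a,'->',d,w,'|d|',np.linalg.norm(d).round(0)); P[:3]+=M@d; P[3]-=6*w
np.savetxt('cmd.txt',P)
E
echo "395.1 217.0 113.5 99.53" > cmd.txt
python3 plan.py 396,216,81,99.7 396,216,160,99.7
```

```text
t 1.92 cmd [395.1 217.  113.5  99.5] meas-cmd [-0.4  1.1  0.8] 0.0 F [-0.2 -0.4  0.6] w 64.4 g 0.0
396,216,81,99.7 -> [-0.5 -1.  32.5] -0.0 |d| 33.0
396,216,160,99.7 -> [ -0.  -0. -79.] -0.0 |d| 79.0
```

Call:
play_rows:
  steps:
    - [0.75, -0.5, -1, 12, 0, 0, 0]
    - [0.75, -0.5, -1, 25, 0, 0, 0]
    - [0.75, -0.5, -1, 31, 0, 0, 0]
    - [0.75, -0.5, -1, 32.5, 0, 0, 0]
    - [0.6, -0.5, -1, 32.5, 0, 0, 0]

```text
time: 2.33
position: [0.3948, 0.2166, 0.081]
tool_rot: [[-0.986, -0.166, -0.0], [-0.166, 0.986, -0.0], [0.0, -0.0, -1.0]]
contact_force: [0.1, -0.3, 0.0]
width: 0.0531
grasp_force: 0.0
```

Call:
play_rows:
  steps:
    - [0.3, 0, 0, 0, 0, 0, 0]
    - [0.3, 0, 0, 0, 0, 0, 0]
    - [0.3, 0, 0, 0, 0, 0, 0]
    - [0.3, 0, 0, 0, 0, 0, 0]
    - [0.3, 0, 0, 0, 0, 0, 0]

```text
time: 2.75
position: [0.3957, 0.2168, 0.0819]
tool_rot: [[-0.986, -0.166, 0.002], [-0.166, 0.986, 0.001], [-0.002, 0.0, -1.0]]
contact_force: [-0.8, -0.1, 6.2]
width: 0.0336
grasp_force: 40.3
```

Call:
play_rows:
  steps:
    - [0.3, 0, 0, -10, 0, 0, 0]
    - [0.3, 0, 0, -30, 0, 0, 0]
    - [0.3, 0, 0, -55, 0, 0, 0]
    - [0.3, 0, 0, -72, 0, 0, 0]
    - [0.3, 0, 0, -79, 0, 0, 0]

```text
time: 3.17
position: [0.3962, 0.2169, 0.1628]
tool_rot: [[-0.986, -0.166, 0.005], [-0.166, 0.986, 0.002], [-0.005, 0.001, -1.0]]
contact_force: [1.6, 0.4, -0.3]
width: 0.0335
grasp_force: 40.0
```

```bash
python3 plan.py  460,70,170,99.7 540,-60,170,99.7 610.3,-150.9,150,99.7 610.3,-150.9,105,99.7 ; python3 - <<'E'
from h import *
d=grab('side'); u,v=map(int,proj(d,(.396,.216,.1))); 
save(d,'die2.png',(u-60,v-45,u+60,v+45),4)
E
```

```text
t 3.17 cmd [395.8 216.1 160.   99.5] meas-cmd [0.4 0.8 2.8] 0.0 F [ 1.6  0.4 -0.3] w 33.5 g 40.0
460,70,170,99.7 -> [ -39.  -154.5  -10. ] -0.0 |d| 160.0
540,-60,170,99.7 -> [ -57.5 -141.5    0. ] -0.0 |d| 153.0
610.3,-150.9,150,99.7 -> [ -54.5 -101.5   20. ] -0.0 |d| 117.0
610.3,-150.9,105,99.7 -> [ 0.  0. 45.] -0.0 |d| 45.0
```

View pics/die2.png

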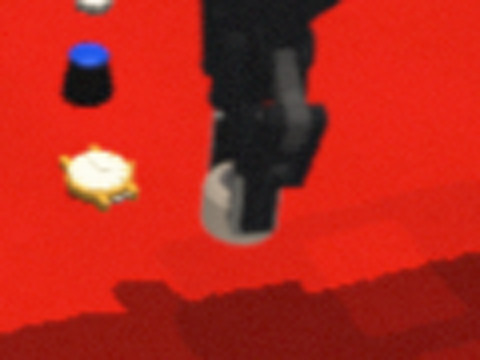

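```bash
python3 - <<'E'
from h import *
d=grab('side'); W=cloud(d); px=d['pixels'].astype(int); z=W[...,2]
k=(abs(W[...,0]-.396)<.06)&(abs(W[...,1]-.22)<.08)&(z>.03)&(z<.13)
wh=k&(px.min(-1)>90); bl=k&(px.max(-1)<75)
for n,m in(('white',wh),('black',bl)):
    q=W[m]; print(n,len(q)); 
    for i in range(3): print('xyz'[i],np.percentile(q[:,i],[1,5,50,95,99]).round(4))
print(np.round(ctrl.get_obs()['position'],4))
E
```

```text
white 126
x [0.389  0.3941 0.4072 0.4135 0.4138]
y [0.205  0.2122 0.2304 0.2418 0.2431]
z [0.0828 0.0837 0.0997 0.1089 0.1157]
black 133
x [0.3858 0.3864 0.3963 0.4087 0.4096]
y [0.1997 0.2006 0.2459 0.2487 0.2493]
z [0.0987 0.1019 0.1129 0.1233 0.1255]
[0.3957 0.2168 0.1615]
```

Call:
play_rows:
  steps:
    - [0.3, -6, -24, -2, 0, 0, 0]
    - [0.3, -15, -60, -4, 0, 0, 0]
    - [0.3, -25, -98, -7, 0, 0, 0]
    - [0.3, -34, -134, -9, 0, 0, 0]
    - [0.3, -39, -154.5, -10, 0, 0, 0]

```text
time: 3.68
position: [0.4592, 0.0677, 0.1689]
tool_rot: [[-0.986, -0.164, -0.001], [-0.164, 0.986, -0.001], [0.001, -0.001, -1.0]]
contact_force: [-0.3, -0.5, -0.3]
width: 0.0336
grasp_force: 40.0
```

Call:
play_rows:
  steps:
    - [0.3, -12, -28, 0, 0, 0, 0]
    - [0.3, -25, -62, 0, 0, 0, 0]
    - [0.3, -39, -96, 0, 0, 0, 0]
    - [0.3, -50, -124, 0, 0, 0, 0]
    - [0.3, -57.5, -141.5, 0, 0, 0, 0]

```text
time: 4.1
position: [0.5394, -0.0622, 0.1683]
tool_rot: [[-0.987, -0.164, -0.002], [-0.164, 0.987, -0.0], [0.002, -0.0, -1.0]]
contact_force: [0.5, 0.3, 0.1]
width: 0.0337
grasp_force: 40.0
```

Call:
play_rows:
  steps:
    - [0.3, -13, -25, 4, 0, 0, 0]
    - [0.3, -30, -55, 10, 0, 0, 0]
    - [0.3, -44, -82, 16, 0, 0, 0]
    - [0.3, -52, -97, 19, 0, 0, 0]
    - [0.3, -54.5, -101.5, 20, 0, 0, 0]

```text
time: 4.52
position: [0.6097, -0.1528, 0.1473]
tool_rot: [[-0.987, -0.163, -0.002], [-0.163, 0.987, 0.0], [0.002, 0.001, -1.0]]
contact_force: [0.1, 0.5, 0.5]
width: 0.0332
grasp_force: 40.0
```

Call:
play_rows:
  steps:
    - [0.3, 0, 0, 10, 0, 0, 0]
    - [0.3, 0, 0, 25, 0, 0, 0]
    - [0.3, 0, 0, 38, 0, 0, 0]
    - [0.3, 0, 0, 45, 0, 0, 0]
    - [0.3, 0, 0, 45, 0, 0, 0]

```text
time: 4.93
position: [0.6067, -0.1487, 0.1014]
tool_rot: [[-0.986, -0.167, -0.007], [-0.167, 0.986, 0.003], [0.006, 0.004, -1.0]]
contact_force: [-1.0, -0.2, 0.0]
width: 0.0334
grasp_force: 40.0
```

```bash
python3 plan.py 610.3,-150.9,94,99.7 610.3,-150.9,94,99.7 610.3,-150.9,175,99.7; python3 - <<'E'
from h import *
d=grab('side'); u,v=map(int,proj(d,(.61,-.15,.04))); 
save(d,'die3.png',(u-60,v-45,u+60,v+45),4)
E
```

```text
t 4.93 cmd [ 610.5 -150.9  105.    99.5] meas-cmd [-3.8  2.2 -3.6] 0.1 F [-1.  -0.2  0. ] w 33.4 g 40.0
610.3,-150.9,94,99.7 -> [ 0.  0. 11.] -0.0 |d| 11.0
610.3,-150.9,94,99.7 -> [0. 0. 0.] -0.0 |d| 0.0
610.3,-150.9,175,99.7 -> [  0.   0. -81.] -0.0 |d| 81.0
```

View pics/die3.png

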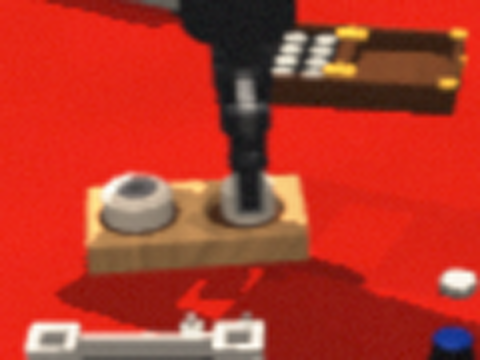

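The die at (247,205) is centred over the well, which spans about 207–283 px. I lower and release it.

Call:
play_rows:
  steps:
    - [0.3, 0, 0, 3, 0, 0, 0]
    - [0.3, 0, 0, 6, 0, 0, 0]
    - [0.3, 0, 0, 9, 0, 0, 0]
    - [0.3, 0, 0, 10, 0, 0, 0]
    - [0.3, 0, 0, 11, 0, 0, 0]

```text
time: 5.4
position: [0.6097, -0.1506, 0.0941]
tool_rot: [[-0.986, -0.166, 0.0], [-0.166, 0.986, -0.0], [-0.0, -0.0, -1.0]]
contact_force: [-0.5, -0.2, 0.3]
width: 0.0337
grasp_force: 40.1
```

Call:
play_rows:
  steps:
    - [0.45, 0, 0, 0, 0, 0, 0]
    - [0.55, 0, 0, 0, 0, 0, 0]
    - [0.55, 0, 0, 0, 0, 0, 0]
    - [0.55, 0, 0, 0, 0, 0, 0]
    - [0.55, 0, 0, -2, 0, 0, 0]

```text
time: 5.82
position: [0.6093, -0.1505, 0.0957]
tool_rot: [[-0.986, -0.166, -0.001], [-0.166, 0.986, 0.0], [0.001, 0.0, -1.0]]
contact_force: [-0.8, -0.1, 1.0]
width: 0.047
grasp_force: 0.0
```

Call:
play_rows:
  steps:
    - [0.55, 0, 0, -8, 0, 0, 0]
    - [0.55, 0, 0, -25, 0, 0, 0]
    - [0.55, 0, 0, -50, 0, 0, 0]
    - [0.5, 0, 0, -70, 0, 0, 0]
    - [0.5, 0, 0, -79, 0, 0, 0]

```text
time: 6.23
position: [0.6115, -0.1513, 0.1792]
tool_rot: [[-0.986, -0.166, 0.006], [-0.166, 0.986, -0.002], [-0.006, -0.003, -1.0]]
contact_force: [1.3, 0.5, 1.2]
width: 0.043
grasp_force: 0.0
```

```bash
python3 plan.py 550,-110,175,97 463.6,-86.3,140,85.2 463.6,-86.3,90,85.2 463.6,-86.3,76,85.2; python3 - <<'E'
from h import *
import pickle
from m2 import pts,rect
d=grab('side');P=pts(d,(.61,-.151),.022,.025,.06); print(len(P),rect(P),P[:,2].max(),np.median(P[:,2]))
print(cv2.minEnclosingCircle((P[:,:2]*1000).astype(np.float32)))
E
```

```text
t 6.23 cmd [ 610.5 -150.9  175.    99.5] meas-cmd [ 1.  -0.3  4.2] 0.0 F [1.3 0.5 1.2] w 43.0 g 0.0
550,-110,175,97 -> [53.  50.5  0. ] 0.4 |d| 73.0
463.6,-86.3,140,85.2 -> [82.5 34.  35. ] 2.0 |d| 96.0
463.6,-86.3,90,85.2 -> [ 0.  0. 50.] -0.0 |d| 50.0
463.6,-86.3,76,85.2 -> [ 0.  0. 14.] -0.0 |d| 14.0
106 (array([ 610.3, -145.7]), array([32.3, 32. ]), 42.1) 0.03876775211622621 0.03453313041000759
((610.3956298828125, -147.9151153564453), 18.112945556640625)
```

Call:
play_rows:
  steps:
    - [0.5, 10, 10, 0, 0, 0, 0]
    - [0.5, 25, 24, 0, 0, 0, 0.2]
    - [0.5, 40, 38, 0, 0, 0, 0.4]
    - [0.5, 49, 46, 0, 0, 0, 0.4]
    - [0.5, 53, 50.5, 0, 0, 0, 0.4]

```text
time: 6.7
position: [0.5466, -0.1084, 0.1735]
tool_rot: [[-0.992, -0.125, -0.003], [-0.125, 0.992, 0.001], [0.003, 0.002, -1.0]]
contact_force: [0.4, -0.2, -0.8]
width: 0.0428
grasp_force: 0.0
```

Call:
play_rows:
  steps:
    - [0.5, 15, 6, 6, 0, 0, 0.4]
    - [0.5, 37, 15, 16, 0, 0, 0.9]
    - [0.5, 60, 25, 26, 0, 0, 1.4]
    - [0.5, 77, 32, 33, 0, 0, 1.9]
    - [0.5, 82.5, 34, 35, 0, 0, 2]

```text
time: 7.12
position: [0.459, -0.0848, 0.1374]
tool_rot: [[-0.996, 0.086, -0.006], [0.086, 0.996, 0.002], [0.006, 0.002, -1.0]]
contact_force: [-0.1, 0.3, -0.5]
width: 0.0429
grasp_force: 0.0
```

Call:
play_rows:
  steps:
    - [0.5, 0, 0, 12, 0, 0, 0]
    - [0.5, 0, 0, 30, 0, 0, 0]
    - [0.5, 0, 0, 44, 0, 0, 0]
    - [0.5, 0, 0, 50, 0, 0, 0]
    - [0.5, 0, 0, 50, 0, 0, 0]

```text
time: 7.53
position: [0.4625, -0.0861, 0.0887]
tool_rot: [[-0.996, 0.084, -0.002], [0.084, 0.996, 0.001], [0.002, 0.001, -1.0]]
contact_force: [0.2, 0.9, -0.4]
width: 0.0434
grasp_force: 0.0
```

```bash
python3 plan.py; python3 - <<'E'
from h import *
d=grab('side'); o=ctrl.get_obs(); u,v=map(int,proj(d,(.4636,-.086,.02))); 
print([round(float(x),1) for x in proj(d,(.4636,-.0863,.004))],u,v)
save(d,'coin1.png',(u-40,v-45,u+40,v+30),6)
E
```

```text
t 7.53 cmd [463.8 -86.4  76.   85.1] meas-cmd [-1.3  0.3 12.7] 0.0 F [ 0.2  0.9 -0.4] w 43.4 g 0.0
[280.9, 176.5] 281 171
```

View pics/coin1.png

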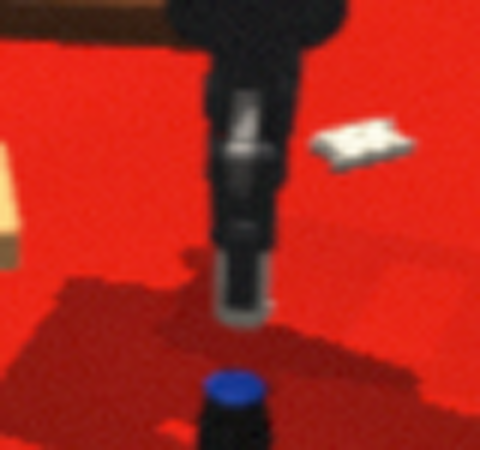

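The coin sits hidden behind the near finger at (242,310), in line with it in x. I descend and grip.

Call:
play_rows:
  steps:
    - [0.5, 0, 0, 5, 0, 0, 0]
    - [0.5, 0, 0, 10, 0, 0, 0]
    - [0.5, 0, 0, 13, 0, 0, 0]
    - [0.5, 0, 0, 15, 0, 0, 0]
    - [0.4, 0, 0, 15, 0, 0, 0]
  grip_force: 30

```text
time: 8.0
position: [0.4626, -0.086, 0.0746]
tool_rot: [[-0.996, 0.085, -0.001], [0.085, 0.996, 0.0], [0.001, 0.0, -1.0]]
contact_force: [-0.6, -0.8, 0.7]
width: 0.0342
grasp_force: 0.0
```

Call:
play_rows:
  steps:
    - [0.2, 0, 0, 0, 0, 0, 0]
    - [0.15, 0, 0, 0, 0, 0, 0]
    - [0.15, 0, 0, 0, 0, 0, 0]
    - [0.15, 0, 0, 0, 0, 0, 0]
    - [0.15, 0, 0, 0, 0, 0, 0]

```text
time: 8.42
position: [0.463, -0.0861, 0.0751]
tool_rot: [[-0.996, 0.085, 0.0], [0.085, 0.996, -0.0], [-0.0, -0.0, -1.0]]
contact_force: [-0.1, -0.2, 1.4]
width: 0.0223
grasp_force: 29.4
```

```bash
sed -i 's/^7.600000000000000000e+01/7.5e+01/' cmd.txt; python3 plan.py 463.6,-86.3,145,85.2 490,-260,145,85.2 508.4,-386,140,85.2 508.4,-386,100,85.2 508.4,-386,82,85.2
```

```text
t 8.42 cmd [463.8 -86.4  75.   85.1] meas-cmd [-0.8  0.3  0.1] 0.0 F [-0.1 -0.2  1.4] w 22.3 g 29.4
463.6,-86.3,145,85.2 -> [  0.   0. -70.] -0.0 |d| 70.0
490,-260,145,85.2 -> [ -41. -171.    0.] -0.0 |d| 176.0
508.4,-386,140,85.2 -> [ -29.  -123.5    5. ] -0.0 |d| 127.0
508.4,-386,100,85.2 -> [ 0. -0. 40.] -0.0 |d| 40.0
508.4,-386,82,85.2 -> [ 0. -0. 18.] -0.0 |d| 18.0
```

Call:
play_rows:
  steps:
    - [0.15, 0, 0, -10, 0, 0, 0]
    - [0.15, 0, 0, -28, 0, 0, 0]
    - [0.15, 0, 0, -50, 0, 0, 0]
    - [0.15, 0, 0, -64, 0, 0, 0]
    - [0.15, 0, 0, -70, 0, 0, 0]

```text
time: 8.83
position: [0.4645, -0.0866, 0.1479]
tool_rot: [[-0.996, 0.085, 0.005], [0.085, 0.996, -0.002], [-0.005, -0.001, -1.0]]
contact_force: [0.5, 0.1, 0.2]
width: 0.0219
grasp_force: 29.4
```

Call:
play_rows:
  steps:
    - [0.15, -7, -28, 0, 0, 0, 0]
    - [0.15, -16, -67, 0, 0, 0, 0]
    - [0.15, -26, -107, 0, 0, 0, 0]
    - [0.15, -35, -147, 0, 0, 0, 0]
    - [0.15, -41, -171, 0, 0, 0, 0]

```text
time: 9.25
position: [0.4896, -0.2636, 0.1455]
tool_rot: [[-0.996, 0.086, 0.001], [0.086, 0.996, -0.002], [-0.002, -0.002, -1.0]]
contact_force: [0.1, -0.0, 0.5]
width: 0.0222
grasp_force: 29.4
```

Call:
play_rows:
  steps:
    - [0.15, -6, -28, 1, 0, 0, 0]
    - [0.15, -14, -62, 2, 0, 0, 0]
    - [0.15, -22, -96, 3, 0, 0, 0]
    - [0.15, -27, -117, 5, 0, 0, 0]
    - [0.15, -29, -123.5, 5, 0, 0, 0]

```text
time: 9.67
position: [0.5075, -0.3891, 0.1399]
tool_rot: [[-0.996, 0.088, 0.001], [0.088, 0.996, -0.002], [-0.001, -0.002, -1.0]]
contact_force: [0.0, 0.4, -0.2]
width: 0.0221
grasp_force: 29.5
```

Call:
play_rows:
  steps:
    - [0.15, 0, 0, 8, 0, 0, 0]
    - [0.15, 0, 0, 20, 0, 0, 0]
    - [0.15, 0, 0, 33, 0, 0, 0]
    - [0.15, 0, 0, 40, 0, 0, 0]
    - [0.15, 0, 0, 40, 0, 0, 0]

```text
time: 10.08
position: [0.5057, -0.3822, 0.096]
tool_rot: [[-0.997, 0.083, -0.005], [0.083, 0.997, 0.005], [0.006, 0.005, -1.0]]
contact_force: [-1.2, 0.8, -0.1]
width: 0.0221
grasp_force: 29.5
```

Call:
play_rows:
  steps:
    - [0.15, 0, 0, 5, 0, 0, 0]
    - [0.15, 0, 0, 10, 0, 0, 0]
    - [0.15, 0, 0, 14, 0, 0, 0]
    - [0.15, 0, 0, 17, 0, 0, 0]
    - [0.15, 0, 0, 18, 0, 0, 0]

```text
time: 10.5
position: [0.5075, -0.3853, 0.0815]
tool_rot: [[-0.996, 0.085, -0.0], [0.085, 0.996, 0.0], [0.0, 0.0, -1.0]]
contact_force: [-0.3, 0.6, 0.1]
width: 0.0221
grasp_force: 29.5
```

```bash
python3 plan.py; python3 - <<'E'
from h import *
d=grab('side'); u,v=map(int,proj(d,(.53,-.386,.03))); a=d['pixels'][v-45:v+30,u-50:u+50]
t=grab('top'); u,v=map(int,proj(t,(.54,-.386,.03))); b=t['pixels'][v-35:v+40,u-50:u+50]
cv2.imwrite('pics/coin2.png',cv2.resize(np.hstack([a,b])[...,::-1],None,fx=4,fy=4,interpolation=cv2.INTER_CUBIC))
E
```

```text
t 10.50 cmd [ 508.5 -385.8   82.    85.1] meas-cmd [-1.   0.5 -0.5] 0.0 F [-0.3  0.6  0.1] w 22.1 g 29.5
```

View pics/coin2.png

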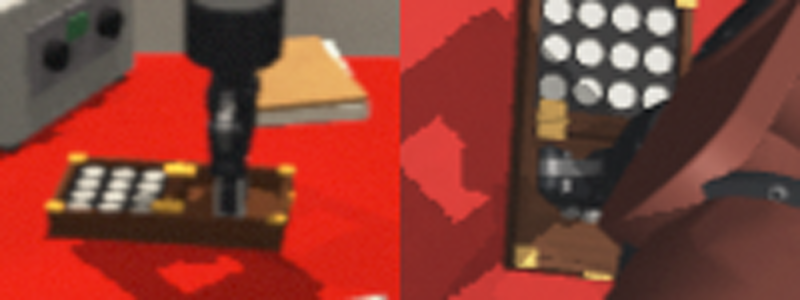

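The fingers stand in the empty half at (228,195) in the side view. I release there.

Call:
play_rows:
  steps:
    - [0.15, 0, 0, 0.5, 0, 0, 0]
    - [0.15, 0, 0, 1, 0, 0, 0]
    - [0.4, 0, 0, 1, 0, 0, 0]
    - [0.45, 0, 0, 1, 0, 0, 0]
    - [0.45, 0, 0, 0, 0, 0, 0]

```text
time: 11.02
position: [0.5075, -0.3854, 0.0819]
tool_rot: [[-0.996, 0.085, -0.0], [0.085, 0.996, 0.0], [0.0, 0.0, -1.0]]
contact_force: [0.2, -0.1, 0.4]
width: 0.0383
grasp_force: 0.0
```

Call:
play_rows:
  steps:
    - [0.45, 0, 0, -5, 0, 0, 0]
    - [0.45, 0, 0, -20, 0, 0, 0]
    - [0.45, 0, 0, -40, 0, 0, 0]
    - [0.45, 0, 0, -60, 0, 0, 0]
    - [0.45, 0, 0, -68, 0, 0, 0]

```text
time: 11.43
position: [0.5093, -0.387, 0.1547]
tool_rot: [[-0.996, 0.085, 0.005], [0.085, 0.996, -0.005], [-0.005, -0.004, -1.0]]
contact_force: [0.7, -0.3, 0.4]
width: 0.0383
grasp_force: 0.0
```

```bash
python3 plan.py 508.5,-385.8,150,85.1 455,-300,150,55 408.5,-231.6,140,28 408.5,-231.6,92,28
```

```text
t 11.43 cmd [ 508.5 -385.8   82.    85.1] meas-cmd [ 0.8 -1.2 72.7] 0.0 F [ 0.7 -0.3  0.4] w 38.3 g 0.0
508.5,-385.8,150,85.1 -> [  0.  -0. -68.] 0.0 |d| 68.0
455,-300,150,55 -> [60.5 81.   0. ] 5.0 |d| 101.0
408.5,-231.6,140,28 -> [77.5 29.5 10. ] 4.5 |d| 84.0
408.5,-231.6,92,28 -> [-0.  0. 48.] 0.0 |d| 48.0
```

Call:
play_rows:
  steps:
    - [0.45, 10, 14, 0, 0, 0, 0.8]
    - [0.6, 26, 35, 0, 0, 0, 2]
    - [0.68, 43, 58, 0, 0, 0, 3.2]
    - [0.68, 55, 74, 0, 0, 0, 4.3]
    - [0.68, 60.5, 81, 0, 0, 0, 5]

```text
time: 11.85
position: [0.4524, -0.297, 0.1497]
tool_rot: [[-0.818, 0.575, -0.002], [0.575, 0.818, 0.002], [0.003, 0.001, -1.0]]
contact_force: [-0.5, -0.0, -0.2]
width: 0.0574
grasp_force: 0.0
```

Call:
play_rows:
  steps:
    - [0.68, 13, 5, 2, 0, 0, 0.8]
    - [0.68, 34, 13, 4, 0, 0, 2]
    - [0.68, 56, 21, 7, 0, 0, 3.2]
    - [0.68, 71, 27, 9, 0, 0, 4.1]
    - [0.68, 77.5, 29.5, 10, 0, 0, 4.5]

```text
time: 12.27
position: [0.4057, -0.2289, 0.1395]
tool_rot: [[-0.469, 0.883, -0.002], [0.883, 0.469, 0.002], [0.002, -0.001, -1.0]]
contact_force: [-1.0, -0.5, 0.9]
width: 0.0581
grasp_force: 0.0
```

Call:
play_rows:
  steps:
    - [0.68, 0, 0, 12, 0, 0, 0]
    - [0.68, 0, 0, 28, 0, 0, 0]
    - [0.68, 0, 0, 42, 0, 0, 0]
    - [0.68, 0, 0, 48, 0, 0, 0]
    - [0.68, 0, 0, 48, 0, 0, 0]

```text
time: 12.68
position: [0.4065, -0.2304, 0.0909]
tool_rot: [[-0.472, 0.882, -0.002], [0.882, 0.472, 0.002], [0.003, -0.001, -1.0]]
contact_force: [-0.9, 0.1, -0.8]
width: 0.0581
grasp_force: 0.0
```

```bash
python3 plan.py; python3 - <<'E'
from h import *
d=grab('side'); u,v=map(int,proj(d,(.408,-.231,.02))); a=d['pixels'][v-45:v+30,u-40:u+40]
t=grab('top'); u,v=map(int,proj(t,(.408,-.231,.03))); b=t['pixels'][v-35:v+40,u-40:u+40]
o=ctrl.get_obs()
for X in [(.408,-.2315,.004)]: print([round(float(q),1) for q in proj(d,X)])
cv2.imwrite('pics/sq1.png',cv2.resize(np.hstack([a,b])[...,::-1],None,fx=5,fy=5,interpolation=cv2.INTER_CUBIC))
E
```

```text
t 12.68 cmd [ 408.4 -231.4   92.    28.1] meas-cmd [-1.9  1.  -1.1] 0.0 F [-0.9  0.1 -0.8] w 58.1 g 0.0
[300.3, 149.5]
```

View pics/sq1.png

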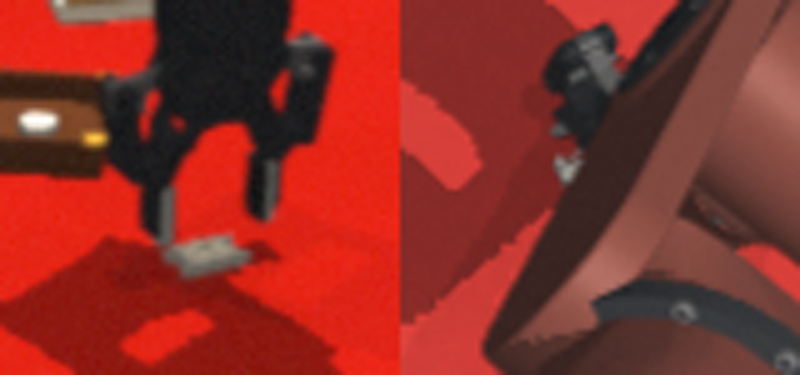

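The coin now lies in the box at (38,122). The square watch at (206,255) is centred between the fingertips at (155,235) and (262,215).

Call:
play_rows:
  steps:
    - [0.68, 0, 0, 6, 0, 0, 0]
    - [0.68, 0, 0, 13, 0, 0, 0]
    - [0.68, 0, 0, 18, 0, 0, 0]
    - [0.68, 0, 0, 20.5, 0, 0, 0]
    - [0.6, 0, 0, 20.5, 0, 0, 0]
  grip_force: 30

```text
time: 13.2
position: [0.4069, -0.2307, 0.0705]
tool_rot: [[-0.472, 0.882, -0.001], [0.882, 0.472, 0.001], [0.002, -0.001, -1.0]]
contact_force: [-0.2, -0.0, 0.3]
width: 0.0516
grasp_force: 0.0
```

Call:
play_rows:
  steps:
    - [0.5, 0, 0, 0, 0, 0, 0]
    - [0.4, 0, 0, 0, 0, 0, 0]
    - [0.4, 0, 0, 0, 0, 0, 0]
    - [0.4, 0, 0, 0, 0, 0, 0]
    - [0.4, 0, 0, 0, 0, 0, 0]

```text
time: 13.62
position: [0.4076, -0.2312, 0.0716]
tool_rot: [[-0.472, 0.882, 0.0], [0.882, 0.472, -0.0], [-0.0, 0.0, -1.0]]
contact_force: [0.2, 0.6, -1.1]
width: 0.0415
grasp_force: 30.4
```

```bash
echo "408.4 -231.4 71.5 28.1" > cmd.txt; python3 plan.py 408.4,-231.4,155,28.1 435,-60,160,22 465,110,160,16 490,270,160,10.3 500.2,422.8,150,10.3 500.2,422.8,100,10.3
```

```text
t 13.62 cmd [ 408.4 -231.4   71.5   28.1] meas-cmd [-0.8  0.2  0.1] 0.0 F [ 0.2  0.6 -1.1] w 41.5 g 30.4
408.4,-231.4,155,28.1 -> [  0.    0.  -83.5] -0.0 |d| 84.0
435,-60,160,22 -> [138.5 104.   -5. ] 1.0 |d| 173.0
465,110,160,16 -> [146.5  92.    0. ] 1.0 |d| 173.0
490,270,160,10.3 -> [146.5  68.5   0. ] 1.0 |d| 162.0
500.2,422.8,150,10.3 -> [149.   36.5  10. ] -0.0 |d| 154.0
500.2,422.8,100,10.3 -> [-0.  0. 50.] -0.0 |d| 50.0
```

Call:
play_rows:
  steps:
    - [0.4, 0, 0, -6, 0, 0, 0]
    - [0.4, 0, 0, -28, 0, 0, 0]
    - [0.4, 0, 0, -58, 0, 0, 0]
    - [0.4, 0, 0, -78, 0, 0, 0]
    - [0.4, 0, 0, -83.5, 0, 0, 0]

```text
time: 14.03
position: [0.4096, -0.2327, 0.159]
tool_rot: [[-0.472, 0.882, 0.006], [0.882, 0.472, -0.005], [-0.007, 0.003, -1.0]]
contact_force: [0.2, -0.7, -0.2]
width: 0.0418
grasp_force: 30.6
```

Call:
play_rows:
  steps:
    - [0.4, 22, 17, -1, 0, 0, 0.2]
    - [0.4, 54, 41, -2, 0, 0, 0.4]
    - [0.4, 86, 65, -3, 0, 0, 0.6]
    - [0.4, 118, 89, -4, 0, 0, 0.8]
    - [0.4, 138.5, 104, -5, 0, 0, 1]

```text
time: 14.45
position: [0.433, -0.057, 0.1592]
tool_rot: [[-0.377, 0.926, -0.001], [0.926, 0.377, 0.001], [0.002, -0.001, -1.0]]
contact_force: [-0.5, 0.8, -0.9]
width: 0.0419
grasp_force: 30.6
```

Call:
play_rows:
  steps:
    - [0.4, 29, 18, 0, 0, 0, 0.2]
    - [0.4, 58, 37, 0, 0, 0, 0.4]
    - [0.4, 88, 55, 0, 0, 0, 0.6]
    - [0.4, 117, 74, 0, 0, 0, 0.8]
    - [0.4, 146.5, 92, 0, 0, 0, 1]

```text
time: 14.87
position: [0.4634, 0.1122, 0.1593]
tool_rot: [[-0.277, 0.961, -0.001], [0.961, 0.277, -0.0], [0.0, -0.001, -1.0]]
contact_force: [0.1, -0.6, 0.5]
width: 0.0414
grasp_force: 30.6
```

Call:
play_rows:
  steps:
    - [0.4, 29, 14, 0, 0, 0, 0.2]
    - [0.4, 58, 27, 0, 0, 0, 0.4]
    - [0.4, 88, 41, 0, 0, 0, 0.6]
    - [0.4, 117, 55, 0, 0, 0, 0.8]
    - [0.4, 146.5, 68.5, 0, 0, 0, 1]

```text
time: 15.28
position: [0.4884, 0.2717, 0.159]
tool_rot: [[-0.175, 0.985, -0.001], [0.985, 0.175, -0.001], [-0.0, -0.001, -1.0]]
contact_force: [0.0, 0.0, -1.4]
width: 0.0418
grasp_force: 30.6
```

Call:
play_rows:
  steps:
    - [0.4, 34, 8, 2, 0, 0, 0]
    - [0.4, 70, 17, 4, 0, 0, 0]
    - [0.4, 108, 26, 7, 0, 0, 0]
    - [0.4, 138, 34, 9, 0, 0, 0]
    - [0.4, 149, 36.5, 10, 0, 0, 0]

```text
time: 15.7
position: [0.4981, 0.4272, 0.149]
tool_rot: [[-0.179, 0.984, 0.0], [0.984, 0.179, 0.002], [0.002, 0.0, -1.0]]
contact_force: [0.1, 0.3, 0.3]
width: 0.0419
grasp_force: 30.6
```

Call:
play_rows:
  steps:
    - [0.4, 0, 0, 10, 0, 0, 0]
    - [0.4, 0, 0, 27, 0, 0, 0]
    - [0.4, 0, 0, 42, 0, 0, 0]
    - [0.4, 0, 0, 50, 0, 0, 0]
    - [0.4, 0, 0, 50, 0, 0, 0]

```text
time: 16.12
position: [0.4965, 0.4204, 0.0958]
tool_rot: [[-0.175, 0.985, -0.006], [0.985, 0.175, -0.005], [-0.003, -0.007, -1.0]]
contact_force: [-0.2, -0.6, -0.6]
width: 0.0417
grasp_force: 30.6
```

```bash
python3 plan.py; python3 - <<'E'
from h import *
d=grab('side'); u,v=map(int,proj(d,(.5,.4,.03))); a=d['pixels'][max(0,v-90):v+60,u-80:u+80]
cv2.imwrite('pics/sq2.png',cv2.resize(a[...,::-1],None,fx=4,fy=4,interpolation=cv2.INTER_CUBIC))
E
```

```text
t 16.12 cmd [500.  423.  100.   10.1] meas-cmd [-3.5 -2.6 -4.2] -0.0 F [-0.2 -0.6 -0.6] w 41.7 g 30.6
```

View pics/sq2.png

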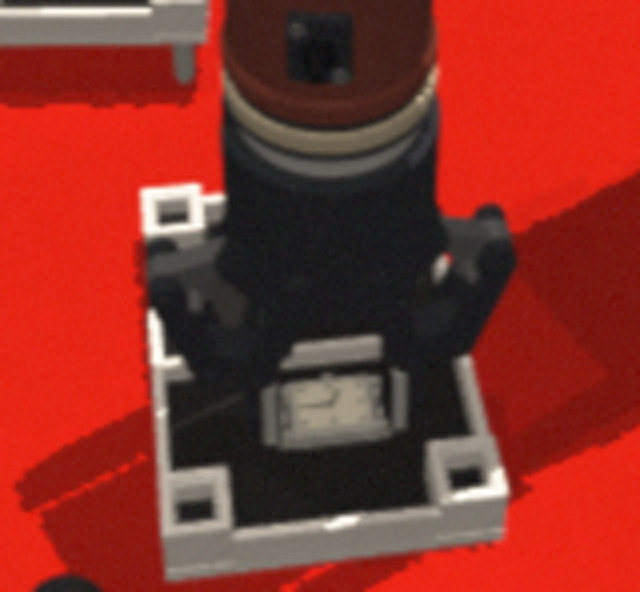

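The square watch is held level in the far bay, centred at (335,408). I set it down slowly.

Call:
play_rows:
  steps:
    - [0.4, 0, 0, 6, 0, 0, 0]
    - [0.4, 0, 0, 12, 0, 0, 0]
    - [0.4, 0, 0, 16, 0, 0, 0]
    - [0.4, 0, 0, 18, 0, 0, 0]
    - [0.4, 0, 0, 19, 0, 0, 0]

```text
time: 16.58
position: [0.4986, 0.4232, 0.0806]
tool_rot: [[-0.176, 0.984, -0.0], [0.984, 0.176, -0.0], [-0.0, -0.0, -1.0]]
contact_force: [-0.4, 0.2, 0.6]
width: 0.0418
grasp_force: 30.6
```

Call:
play_rows:
  steps:
    - [0.4, 0, 0, 0, 0, 0, 0]
    - [0.4, 0, 0, 0.5, 0, 0, 0]
    - [0.4, 0, 0, 1, 0, 0, 0]
    - [0.4, 0, 0, 1.5, 0, 0, 0]
    - [0.4, 0, 0, 1.5, 0, 0, 0]

```text
time: 17.0
position: [0.4987, 0.4234, 0.0795]
tool_rot: [[-0.176, 0.984, 0.0], [0.984, 0.176, 0.0], [0.0, 0.0, -1.0]]
contact_force: [-0.3, 0.3, 0.0]
width: 0.0419
grasp_force: 30.6
```

Call:
play_rows:
  steps:
    - [0.4, 0, 0, 0.5, 0, 0, 0]
    - [0.4, 0, 0, 0.5, 0, 0, 0]
    - [0.4, 0, 0, 1, 0, 0, 0]
    - [0.4, 0, 0, 1, 0, 0, 0]
    - [0.4, 0, 0, 1, 0, 0, 0]

```text
time: 17.42
position: [0.4988, 0.4234, 0.0793]
tool_rot: [[-0.176, 0.984, -0.0], [0.984, 0.176, -0.0], [-0.0, -0.0, -1.0]]
contact_force: [-1.9, -1.6, 5.4]
width: 0.0421
grasp_force: 31.2
```

Call:
play_rows:
  steps:
    - [0.4, 0, 0, 0.5, 0, 0, 0]
    - [0.4, 0, 0, 0.5, 0, 0, 0]
    - [0.4, 0, 0, 0.5, 0, 0, 0]
    - [0.4, 0, 0, 0.5, 0, 0, 0]
    - [0.4, 0, 0, 0.5, 0, 0, 0]

```text
time: 17.83
position: [0.4988, 0.4235, 0.0793]
tool_rot: [[-0.176, 0.984, -0.0], [0.984, 0.176, -0.0], [-0.0, -0.0, -1.0]]
contact_force: [-1.9, -2.9, 7.4]
width: 0.0416
grasp_force: 31.4
```

Call:
play_rows:
  steps:
    - [0.5, 0, 0, -0.5, 0, 0, 0]
    - [0.6, 0, 0, -0.5, 0, 0, 0]
    - [0.62, 0, 0, -0.5, 0, 0, 0]
    - [0.62, 0, 0, -0.5, 0, 0, 0]
    - [0.62, 0, 0, -2, 0, 0, 0]

```text
time: 18.25
position: [0.4983, 0.423, 0.0791]
tool_rot: [[-0.176, 0.984, -0.001], [0.984, 0.176, -0.001], [-0.0, -0.001, -1.0]]
contact_force: [-0.1, -0.0, -0.0]
width: 0.0529
grasp_force: 0.0
```

Call:
play_rows:
  steps:
    - [0.62, 0, 0, -8, 0, 0, 0]
    - [0.62, 0, 0, -25, 0, 0, 0]
    - [0.62, 0, 0, -50, 0, 0, 0]
    - [0.62, 0, 0, -72, 0, 0, 0]
    - [0.62, 0, 0, -80, 0, 0, 0]

```text
time: 18.67
position: [0.5006, 0.4247, 0.1646]
tool_rot: [[-0.176, 0.984, 0.006], [0.984, 0.176, 0.004], [0.003, 0.007, -1.0]]
contact_force: [0.8, 1.2, 1.3]
width: 0.0527
grasp_force: 0.0
```

```bash
echo "500 423 160 10.1" > cmd.txt; python3 plan.py 485,270,160,-13 468,170,160,-42 461.5,95.8,145,-59.5 461.5,95.8,92,-59.5
```

```text
t 18.67 cmd [500.  423.  160.   10.1] meas-cmd [0.6 1.7 4.6] 0.0 F [0.8 1.2 1.3] w 52.7 g 0.0
485,270,160,-13 -> [-148.   -41.5    0. ] 3.8 |d| 154.0
468,170,160,-42 -> [-101.5    5.5    0. ] 4.9 |d| 102.0
461.5,95.8,145,-59.5 -> [-59.5  44.5  15. ] 2.9 |d| 76.0
461.5,95.8,92,-59.5 -> [ 0.  0. 53.] -0.0 |d| 53.0
```

Call:
play_rows:
  steps:
    - [0.7, -24, -7, 0, 0, 0, 0.6]
    - [0.7, -62, -17, 0, 0, 0, 1.6]
    - [0.7, -100, -28, 0, 0, 0, 2.6]
    - [0.7, -134, -38, 0, 0, 0, 3.4]
    - [0.7, -148, -41.5, 0, 0, 0, 3.8]

```text
time: 19.08
position: [0.4823, 0.2666, 0.159]
tool_rot: [[0.224, 0.975, -0.003], [0.975, -0.224, -0.003], [-0.003, -0.002, -1.0]]
contact_force: [-0.2, 0.6, -0.5]
width: 0.0598
grasp_force: 0.0
```

Call:
play_rows:
  steps:
    - [0.7, -17, 1, 0, 0, 0, 0.9]
    - [0.7, -42, 2, 0, 0, 0, 2]
    - [0.7, -68, 4, 0, 0, 0, 3.2]
    - [0.7, -91, 5, 0, 0, 0, 4.3]
    - [0.7, -101.5, 5.5, 0, 0, 0, 4.9]

```text
time: 19.5
position: [0.4663, 0.1682, 0.1596]
tool_rot: [[0.674, 0.738, -0.001], [0.738, -0.674, -0.001], [-0.001, -0.0, -1.0]]
contact_force: [0.0, 0.6, -0.3]
width: 0.0601
grasp_force: 0.0
```

Call:
play_rows:
  steps:
    - [0.7, -12, 9, 3, 0, 0, 0.6]
    - [0.7, -28, 21, 7, 0, 0, 1.4]
    - [0.7, -44, 33, 11, 0, 0, 2.2]
    - [0.7, -55, 41, 14, 0, 0, 2.7]
    - [0.7, -59.5, 44.5, 15, 0, 0, 2.9]

```text
time: 19.92
position: [0.4597, 0.0949, 0.1444]
tool_rot: [[0.863, 0.505, -0.001], [0.505, -0.863, -0.0], [-0.001, -0.0, -1.0]]
contact_force: [0.5, 0.0, -0.8]
width: 0.0599
grasp_force: 0.0
```

Call:
play_rows:
  steps:
    - [0.7, 0, 0, 12, 0, 0, 0]
    - [0.7, 0, 0, 30, 0, 0, 0]
    - [0.7, 0, 0, 46, 0, 0, 0]
    - [0.7, 0, 0, 53, 0, 0, 0]
    - [0.7, 0, 0, 53, 0, 0, 0]

```text
time: 20.33
position: [0.4588, 0.0964, 0.0902]
tool_rot: [[0.861, 0.509, -0.004], [0.509, -0.861, 0.0], [-0.003, -0.002, -1.0]]
contact_force: [-0.4, -0.3, -1.0]
width: 0.0595
grasp_force: 0.0
```

```bash
python3 plan.py; python3 - <<'E'
from h import *
d=grab('side'); u,v=map(int,proj(d,(.4615,.0958,.02))); a=d['pixels'][v-45:v+35,u-45:u+45]
print([round(float(q),1) for q in proj(d,(.4615,.0958,.005))])
u2,v2=map(int,proj(d,(.5,.42,.02))); b=d['pixels'][v2-50:v2+30,u2-45:u2+45]
cv2.imwrite('pics/rd1.png',cv2.resize(np.hstack([a,b])[...,::-1],None,fx=4.4,fy=4.4,interpolation=cv2.INTER_CUBIC))
E
```

```text
t 20.33 cmd [461.3  95.8  92.  -59.5] meas-cmd [-2.5  0.6 -1.8] 0.1 F [-0.4 -0.3 -1. ] w 59.5 g 0.0
[281.7, 220.5]
```

View pics/rd1.png

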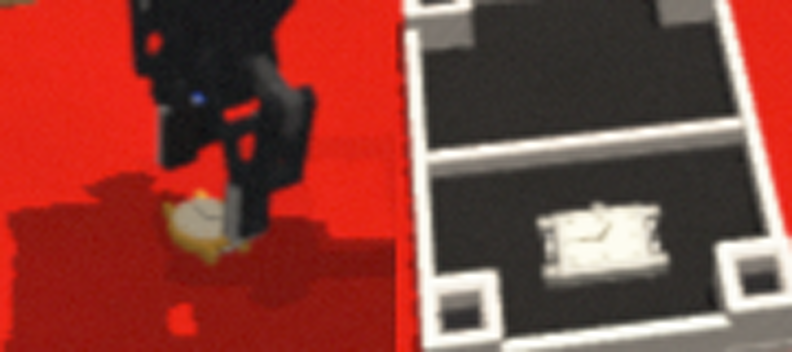

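The square watch lies flat, dial up, in the far bay at (600,240). The round watch at (205,222) sits between the fingers, whose tips are at (245,215) and (178,150).

Call:
play_rows:
  steps:
    - [0.7, 0, 0, 6, 0, 0, 0]
    - [0.7, 0, 0, 13, 0, 0, 0]
    - [0.7, 0, 0, 18, 0, 0, 0]
    - [0.7, 0, 0, 21, 0, 0, 0]
    - [0.6, 0, 0, 21, 0, 0, 0]
  grip_force: 30

```text
time: 20.8
position: [0.4596, 0.0961, 0.0702]
tool_rot: [[0.861, 0.508, -0.002], [0.508, -0.861, -0.0], [-0.001, -0.001, -1.0]]
contact_force: [-0.2, -0.5, 0.2]
width: 0.0518
grasp_force: 0.0
```

Call:
play_rows:
  steps:
    - [0.5, 0, 0, 0, 0, 0, 0]
    - [0.42, 0, 0, 0, 0, 0, 0]
    - [0.42, 0, 0, 0, 0, 0, 0]
    - [0.42, 0, 0, 0, 0, 0, 0]
    - [0.42, 0, 0, 0, 0, 0, 0]

```text
time: 21.22
position: [0.4602, 0.0961, 0.071]
tool_rot: [[0.861, 0.508, 0.0], [0.508, -0.861, 0.0], [0.0, 0.0, -1.0]]
contact_force: [0.1, 0.9, -1.1]
width: 0.0439
grasp_force: 30.6
```

```bash
echo "461.3 95.8 71 -59.5" > cmd.txt; python3 plan.py 461.3,95.8,150,-59.5 475,180,155,-35 495,270,155,-9 514.8,342.2,150,10.3 514.8,342.2,100,10.3
```

```text
t 21.22 cmd [461.3  95.8  71.  -59.5] meas-cmd [-1.1  0.3  0. ] 0.0 F [ 0.1  0.9 -1.1] w 43.9 g 30.6
461.3,95.8,150,-59.5 -> [  0.   0. -79.] -0.0 |d| 79.0
475,180,155,-35 -> [ 54.5 -65.5  -5. ] -4.1 |d| 85.0
495,270,155,-9 -> [ 85.5 -35.    0. ] -4.3 |d| 92.0
514.8,342.2,150,10.3 -> [74.5  8.   5. ] -3.2 |d| 75.0
514.8,342.2,100,10.3 -> [-0. -0. 50.] -0.0 |d| 50.0
```

Call:
play_rows:
  steps:
    - [0.42, 0, 0, -6, 0, 0, 0]
    - [0.42, 0, 0, -26, 0, 0, 0]
    - [0.42, 0, 0, -54, 0, 0, 0]
    - [0.42, 0, 0, -73, 0, 0, 0]
    - [0.42, 0, 0, -79, 0, 0, 0]

```text
time: 21.63
position: [0.4626, 0.0963, 0.1537]
tool_rot: [[0.861, 0.508, 0.007], [0.508, -0.861, 0.0], [0.006, 0.003, -1.0]]
contact_force: [0.5, 0.4, 0.8]
width: 0.044
grasp_force: 30.7
```

Call:
play_rows:
  steps:
    - [0.42, 9, -10, -1, 0, 0, -0.7]
    - [0.42, 23, -27, -2, 0, 0, -1.7]
    - [0.42, 37, -44, -3, 0, 0, -2.7]
    - [0.42, 49, -59, -4, 0, 0, -3.6]
    - [0.42, 54.5, -65.5, -5, 0, 0, -4.1]

```text
time: 22.05
position: [0.4737, 0.182, 0.1546]
tool_rot: [[0.567, 0.823, -0.0], [0.823, -0.567, 0.001], [0.001, -0.001, -1.0]]
contact_force: [-0.1, 0.4, 0.5]
width: 0.0439
grasp_force: 30.7
```

Call:
play_rows:
  steps:
    - [0.42, 16, -7, 0, 0, 0, -0.8]
    - [0.42, 36, -15, 0, 0, 0, -1.8]
    - [0.42, 57, -23, 0, 0, 0, -2.8]
    - [0.42, 76, -31, 0, 0, 0, -3.8]
    - [0.42, 85.5, -35, 0, 0, 0, -4.3]

```text
time: 22.47
position: [0.4941, 0.2723, 0.1544]
tool_rot: [[0.152, 0.988, 0.0], [0.988, -0.152, 0.001], [0.001, -0.0, -1.0]]
contact_force: [-0.3, -0.2, -0.0]
width: 0.0441
grasp_force: 30.7
```

Call:
play_rows:
  steps:
    - [0.42, 15, 2, 1, 0, 0, -0.6]
    - [0.42, 35, 4, 2, 0, 0, -1.5]
    - [0.42, 55, 6, 4, 0, 0, -2.4]
    - [0.42, 69, 7, 5, 0, 0, -3]
    - [0.42, 74.5, 8, 5, 0, 0, -3.2]

```text
time: 22.88
position: [0.5133, 0.3442, 0.149]
tool_rot: [[-0.179, 0.984, -0.001], [0.984, 0.179, 0.0], [0.0, -0.001, -1.0]]
contact_force: [-0.5, -0.8, -0.4]
width: 0.0439
grasp_force: 30.7
```

Call:
play_rows:
  steps:
    - [0.42, 0, 0, 10, 0, 0, 0]
    - [0.42, 0, 0, 27, 0, 0, 0]
    - [0.42, 0, 0, 42, 0, 0, 0]
    - [0.42, 0, 0, 50, 0, 0, 0]
    - [0.42, 0, 0, 50, 0, 0, 0]

```text
time: 23.3
position: [0.5113, 0.3407, 0.0964]
tool_rot: [[-0.175, 0.985, -0.006], [0.985, 0.175, -0.003], [-0.002, -0.007, -1.0]]
contact_force: [-0.6, 0.3, -0.3]
width: 0.0442
grasp_force: 30.7
```

Call:
play_rows:
  steps:
    - [0.42, 0, 0, 6, 0, 0, 0]
    - [0.42, 0, 0, 12, 0, 0, 0]
    - [0.42, 0, 0, 17, 0, 0, 0]
    - [0.42, 0, 0, 19, 0, 0, 0]
    - [0.42, 0, 0, 20, 0, 0, 0]

```text
time: 23.72
position: [0.5135, 0.3426, 0.0796]
tool_rot: [[-0.176, 0.984, -0.0], [0.984, 0.176, -0.0], [-0.0, -0.0, -1.0]]
contact_force: [-0.3, -0.4, -0.0]
width: 0.0441
grasp_force: 30.7
```

```bash
echo "514.8 342.2 80 10.1" > cmd.txt; python3 plan.py; python3 - <<'E'
from h import *
d=grab('side'); u,v=map(int,proj(d,(.51,.35,.03))); a=d['pixels'][max(0,v-60):v+50,u-60:u+60]
cv2.imwrite('pics/rd2.png',cv2.resize(a[...,::-1],None,fx=4,fy=4,interpolation=cv2.INTER_CUBIC))
E
```

```text
t 23.72 cmd [514.8 342.2  80.   10.1] meas-cmd [-1.3  0.4 -0.4] 0.0 F [-0.3 -0.4 -0. ] w 44.1 g 30.7
```

View pics/rd2.png

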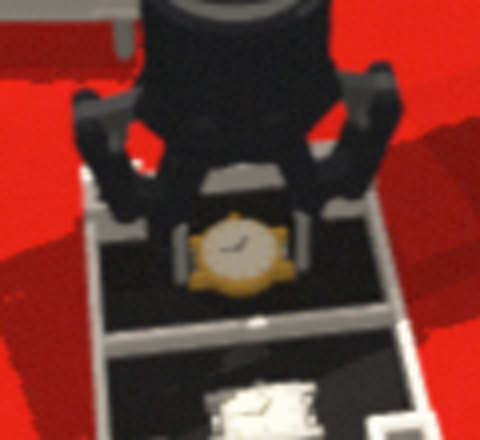

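The round watch is level in the near bay at (240,255). I lower it until contact.

Call:
play_rows:
  steps:
    - [0.42, 0, 0, 0.5, 0, 0, 0]
    - [0.42, 0, 0, 0.5, 0, 0, 0]
    - [0.42, 0, 0, 1, 0, 0, 0]
    - [0.42, 0, 0, 1, 0, 0, 0]
    - [0.42, 0, 0, 1, 0, 0, 0]

```text
time: 24.18
position: [0.5137, 0.3427, 0.0791]
tool_rot: [[-0.176, 0.984, 0.0], [0.984, 0.176, 0.0], [0.0, 0.0, -1.0]]
contact_force: [1.0, -0.5, -0.1]
width: 0.0443
grasp_force: 30.7
```

Call:
play_rows:
  steps:
    - [0.42, 0, 0, 0.5, 0, 0, 0]
    - [0.42, 0, 0, 0.5, 0, 0, 0]
    - [0.42, 0, 0, 1, 0, 0, 0]
    - [0.42, 0, 0, 1, 0, 0, 0]
    - [0.42, 0, 0, 1, 0, 0, 0]

```text
time: 24.6
position: [0.5138, 0.3428, 0.0788]
tool_rot: [[-0.176, 0.984, -0.0], [0.984, 0.176, -0.0], [-0.0, -0.0, -1.0]]
contact_force: [-2.0, -0.0, 5.8]
width: 0.044
grasp_force: 31.4
```

Call:
play_rows:
  steps:
    - [0.5, 0, 0, -0.5, 0, 0, 0]
    - [0.6, 0, 0, -0.5, 0, 0, 0]
    - [0.64, 0, 0, -0.5, 0, 0, 0]
    - [0.64, 0, 0, -0.5, 0, 0, 0]
    - [0.64, 0, 0, -2, 0, 0, 0]

```text
time: 25.02
position: [0.5133, 0.3425, 0.0793]
tool_rot: [[-0.176, 0.984, -0.001], [0.984, 0.176, -0.0], [-0.0, -0.001, -1.0]]
contact_force: [-0.2, -1.0, -1.2]
width: 0.0547
grasp_force: 0.0
```

Call:
play_rows:
  steps:
    - [0.64, 0, 0, -8, 0, 0, 0]
    - [0.64, 0, 0, -27, 0, 0, 0]
    - [0.64, 0, 0, -60, 0, 0, 0]
    - [0.6, 0, 0, -92, 0, 0, 0]
    - [0.5, 0, 0, -112, 0, 0, 0]

```text
time: 25.43
position: [0.515, 0.3434, 0.1961]
tool_rot: [[-0.176, 0.984, 0.005], [0.984, 0.176, 0.002], [0.001, 0.005, -1.0]]
contact_force: [0.3, 0.5, 1.0]
width: 0.0425
grasp_force: 0.0
```

```bash
echo "514.8 342.2 190 10.1" > cmd.txt; python3 plan.py 560,270,195,46 610,190,195,75 636.8,138.4,185,93.4
```

```text
t 25.43 cmd [514.8 342.2 190.   10.1] meas-cmd [0.2 1.2 6.1] 0.0 F [0.3 0.5 1. ] w 42.5 g 0.0
560,270,195,46 -> [-79.  32.  -5.] -6.0 |d| 85.0
610,190,195,75 -> [-91.5 -23.    0. ] -4.8 |d| 94.0
636.8,138.4,185,93.4 -> [-39. -43.  10.] -3.1 |d| 59.0
```

Call:
play_rows:
  steps:
    - [0.42, -14, 6, -1, 0, 0, -1.1]
    - [0.42, -32, 13, -2, 0, 0, -2.3]
    - [0.42, -52, 21, -3, 0, 0, -3.5]
    - [0.42, -70, 29, -4, 0, 0, -4.7]
    - [0.42, -79, 32, -5, 0, 0, -5.8]

```text
time: 25.85
position: [0.5604, 0.2689, 0.1979]
tool_rot: [[-0.71, 0.704, 0.002], [0.704, 0.71, -0.0], [-0.002, 0.001, -1.0]]
contact_force: [-0.2, 0.6, -0.2]
width: 0.0356
grasp_force: 0.0
```

```bash
echo "560 270 195 44.9" > cmd.txt; python3 plan.py 610,190,195,73 636.8,138.4,185,93.4 ;python3 - <<'E'
from h import *
from m2 import *
for n in('side','top'):
    d=grab(n); print(n)
    for nm,c,r,z0,z1 in [('bblk',(.507,.383),.13,.026,.036),('ttray',(.63,.14),.13,.048,.07),('tblk',(.63,.14),.13,.06,.068),('bar',(.63,.14),.10,.076,.09)]:
        P=pts(d,c,r,z0,z1); print(nm,len(P),rect(P))
E
```

```text
t 25.85 cmd [560.  270.  195.   44.9] meas-cmd [ 0.4 -1.1  2.9] 0.3 F [-0.2  0.6 -0.2] w 35.6 g 0.0
610,190,195,73 -> [-92. -21.   0.] -4.7 |d| 94.0
636.8,138.4,185,93.4 -> [-40.5 -41.5  10. ] -3.4 |d| 59.0
side
bblk 717 (array([507.6, 382.9]), array([130.2, 172.5]), 10.3)
ttray 1053 (array([637. , 139.4]), array([130.7, 171.6]), 3.2)
tblk 320 (array([636.9, 139.1]), array([130.1, 171.2]), 3.3)
bar 164 (array([636.9, 138.9]), array([124. ,  16.4]), 2.5)
top
bblk 30 (array([467.6, 294.7]), array([25.7, 12.4]), 9.3)
ttray 911 (array([633.5, 138.3]), array([131.2, 170.6]), 3.4)
tblk 299 (array([633.6, 137.6]), array([130.6, 169.4]), 3.7)
bar 276 (array([632.7, 137.8]), array([124.6,  12.1]), 3.0)
```

Call:
play_rows:
  steps:
    - [0.42, -16, -4, 0, 0, 0, -0.8]
    - [0.42, -38, -9, 0, 0, 0, -2]
    - [0.42, -62, -14, 0, 0, 0, -3.2]
    - [0.42, -82, -19, 0, 0, 0, -4.2]
    - [0.42, -92, -21, 0, 0, 0, -4.7]

```text
time: 26.37
position: [0.6099, 0.1895, 0.1973]
tool_rot: [[-0.957, 0.29, 0.001], [0.29, 0.957, -0.0], [-0.001, -0.0, -1.0]]
contact_force: [-0.4, 0.2, -0.4]
width: 0.0355
grasp_force: 0.0
```

Call:
play_rows:
  steps:
    - [0.42, -8, -8, 2, 0, 0, -0.7]
    - [0.42, -20, -20, 5, 0, 0, -1.7]
    - [0.42, -31, -32, 8, 0, 0, -2.7]
    - [0.42, -38, -39, 10, 0, 0, -3.2]
    - [0.42, -40.5, -41.5, 10, 0, 0, -3.4]

```text
time: 26.78
position: [0.6359, 0.1385, 0.1865]
tool_rot: [[-0.998, -0.06, -0.001], [-0.06, 0.998, -0.0], [0.001, -0.0, -1.0]]
contact_force: [0.3, 0.1, -1.2]
width: 0.0359
grasp_force: 0.0
```

Call:
play_rows:
  steps:
    - [0.42, 0, 0, 8, 0, 0, 0]
    - [0.42, 0, 0, 20, 0, 0, 0]
    - [0.42, 0, 0, 27, 0, 0, 0]
    - [0.42, 0, 0, 30, 0, 0, 0]
    - [0.42, 0, 0, 30, 0, 0, 0]

```text
time: 27.2
position: [0.6342, 0.1396, 0.1546]
tool_rot: [[-0.998, -0.062, -0.004], [-0.062, 0.998, -0.0], [0.004, -0.0, -1.0]]
contact_force: [-0.4, 1.0, -0.2]
width: 0.0361
grasp_force: 0.0
```

```bash
sed -i 's/.*e+02 *$/&/' cmd.txt; python3 - <<'E'
import numpy as np
P=np.loadtxt('cmd.txt');P[2]=155;np.savetxt('cmd.txt',P)
from h import *
d=grab('side'); u,v=map(int,proj(d,(.637,.139,.08))); 
save(d,'tt1.png',(u-65,v-50,u+65,v+50),4)
E
python3 plan.py
```

```text
t 27.25 cmd [636.8 138.5 155.   93.5] meas-cmd [-1.8  1.1  0.6] 0.0 F [-0.3 -0.   0.5] w 36.0 g 0.0
```

View pics/tt1.png

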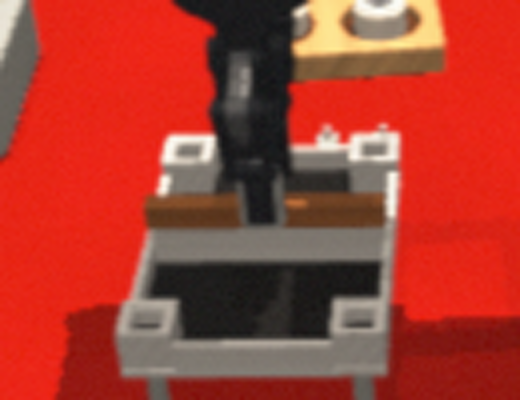

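The fingers straddle the bar at (262,205), near its middle, and the die stands upright in its well at (380,15). I descend and grip.

Call:
play_rows:
  steps:
    - [0.42, 0, 0, 6, 0, 0, 0]
    - [0.42, 0, 0, 14, 0, 0, 0]
    - [0.42, 0, 0, 19, 0, 0, 0]
    - [0.42, 0, 0, 21, 0, 0, 0]
    - [0.3, 0, 0, 21, 0, 0, 0]
  grip_force: 80

```text
time: 27.67
position: [0.6351, 0.139, 0.1347]
tool_rot: [[-0.998, -0.062, -0.002], [-0.062, 0.998, -0.0], [0.002, -0.0, -1.0]]
contact_force: [-0.0, -0.4, -0.1]
width: 0.0261
grasp_force: 0.0
```

Call:
play_rows:
  steps:
    - [0.2, 0, 0, 0, 0, 0, 0]
    - [0.05, 0, 0, 0, 0, 0, 0]
    - [0.05, 0, 0, 0, 0, 0, 0]
    - [0.05, 0, 0, 0, 0, 0, 0]
    - [0.05, 0, 0, 0, 0, 0, 0]

```text
time: 28.08
position: [0.636, 0.139, 0.1362]
tool_rot: [[-0.998, -0.062, 0.001], [-0.062, 0.998, 0.0], [-0.001, -0.0, -1.0]]
contact_force: [0.7, -0.1, -0.5]
width: 0.0101
grasp_force: 80.2
```

Call:
play_rows:
  steps:
    - [0.05, 0, 0, 0, 0, 0, 0]
    - [0.05, 0, 0, -2, 0, 0, 0]
    - [0.05, 0, 0, -6, 0, 0, 0]
    - [0.05, 0, 0, -12, 0, 0, 0]
    - [0.05, 0, 0, -16, 0, 0, 0]

```text
time: 28.5
position: [0.6357, 0.1391, 0.1522]
tool_rot: [[-0.998, -0.062, -0.0], [-0.062, 0.998, -0.0], [0.0, 0.0, -1.0]]
contact_force: [0.7, -0.2, -2.9]
width: 0.0096
grasp_force: 79.8
```

```bash
echo "636.8 138.5 150 93.5" > cmd.txt;python3 plan.py 636.8,138.5,225,93.5 600,210,225,96 550,305,225,99 507.4,382.3,225,100.5
```

```text
t 28.50 cmd [636.8 138.5 150.   93.5] meas-cmd [-1.1  0.6  2.2] 0.0 F [ 0.7 -0.2 -2.9] w 9.6 g 79.8
636.8,138.5,225,93.5 -> [  0.   0. -75.] -0.0 |d| 75.0
600,210,225,96 -> [32.5 73.5  0. ] -0.4 |d| 80.0
550,305,225,99 -> [40.  99.5  0. ] -0.5 |d| 107.0
507.4,382.3,225,100.5 -> [30. 83.  0.] -0.3 |d| 88.0
```

Call:
play_rows:
  steps:
    - [0.05, 0, 0, -8, 0, 0, 0]
    - [0.05, 0, 0, -25, 0, 0, 0]
    - [0.05, 0, 0, -47, 0, 0, 0]
    - [0.05, 0, 0, -66, 0, 0, 0]
    - [0.05, 0, 0, -75, 0, 0, 0]

```text
time: 28.92
position: [0.6375, 0.1393, 0.2311]
tool_rot: [[-0.998, -0.062, 0.006], [-0.062, 0.998, 0.001], [-0.006, 0.0, -1.0]]
contact_force: [1.1, -0.6, -2.8]
width: 0.0101
grasp_force: 79.9
```

Call:
play_rows:
  steps:
    - [0.05, 4, 8, 0, 0, 0, 0]
    - [0.05, 12, 25, 0, 0, 0, -0.1]
    - [0.05, 20, 45, 0, 0, 0, -0.2]
    - [0.05, 28, 64, 0, 0, 0, -0.3]
    - [0.05, 32.5, 73.5, 0, 0, 0, -0.4]

```text
time: 29.33
position: [0.5965, 0.2126, 0.2252]
tool_rot: [[-0.994, -0.105, -0.004], [-0.105, 0.994, 0.001], [0.004, 0.001, -1.0]]
contact_force: [0.7, -0.5, -4.0]
width: 0.0101
grasp_force: 79.8
```

Call:
play_rows:
  steps:
    - [0.05, 6, 15, 0, 0, 0, -0.1]
    - [0.05, 15, 38, 0, 0, 0, -0.2]
    - [0.05, 25, 62, 0, 0, 0, -0.3]
    - [0.05, 34, 85, 0, 0, 0, -0.4]
    - [0.05, 40, 99.5, 0, 0, 0, -0.5]

```text
time: 29.75
position: [0.5471, 0.3073, 0.2262]
tool_rot: [[-0.988, -0.157, -0.001], [-0.157, 0.988, 0.0], [0.001, 0.001, -1.0]]
contact_force: [-0.3, -0.5, -4.5]
width: 0.0099
grasp_force: 79.8
```

Call:
play_rows:
  steps:
    - [0.05, 6, 17, 0, 0, 0, -0.1]
    - [0.05, 14, 39, 0, 0, 0, -0.2]
    - [0.05, 22, 62, 0, 0, 0, -0.3]
    - [0.05, 28, 77, 0, 0, 0, -0.3]
    - [0.05, 30, 83, 0, 0, 0, -0.3]

```text
time: 30.17
position: [0.5047, 0.3845, 0.2264]
tool_rot: [[-0.982, -0.189, -0.001], [-0.189, 0.982, 0.0], [0.001, 0.0, -1.0]]
contact_force: [0.3, 0.1, -3.0]
width: 0.0102
grasp_force: 79.8
```

Call:
play_rows:
  steps:
    - [0.05, 0, 0, 8, 0, 0, 0]
    - [0.05, 0, 0, 16, 0, 0, 0]
    - [0.05, 0, 0, 20, 0, 0, 0]
    - [0.05, 0, 0, 20, 0, 0, 0]
    - [0.05, 0, 0, 20, 0, 0, 0]

```text
time: 30.58
position: [0.5064, 0.3813, 0.2056]
tool_rot: [[-0.983, -0.185, -0.002], [-0.185, 0.983, -0.001], [0.002, -0.001, -1.0]]
contact_force: [0.2, -0.3, -2.7]
width: 0.0101
grasp_force: 79.8
```

```bash
python3 - <<'E'
import numpy as np
P=np.loadtxt('cmd.txt');P[2]=205;np.savetxt('cmd.txt',P)
from h import *
from m2 import *
d=grab('side'); z0=.071
for nm,a,b,r in [('blk',.060,.069,.13),('rim',.05,.062,.13),('rim+blk',.048,.069,.13),('bar',.077,.085,.1)]:
    for n in('side','top'):
        e=d if n=='side' else grab('top')
        P=pts(e,(.507,.383),r,z0+a,z0+b); print(nm,n,len(P),rect(P) if len(P)>5 else '', np.percentile(P[:,2],[5,95]).round(3) if len(P) else '')
for n in('side','top'):
    e=grab(n); P=pts(e,(.507,.383),.13,.026,.036); print(n,'bottom blk',rect(P))
save(d,'tt2.png',(160,150,350,384),2.5)
E
python3 plan.py
```

```text
blk side 877 (array([507.1, 382.1]), array([130. , 172.3]), 10.8) [0.132 0.139]
blk top 191 (array([513. , 340.5]), array([129.7,  90.1]), 8.8) [0.131 0.138]
rim side 1842 (array([506.8, 382.3]), array([130.2, 173.5]), 10.7) [0.122 0.133]
rim top 482 (array([509.6, 353.7]), array([130.8, 113.3]), 10.7) [0.122 0.132]
rim+blk side 2627 (array([506.8, 382.3]), array([130.3, 173.5]), 10.7) [0.12  0.135]
rim+blk top 670 (array([510. , 353.9]), array([131.2, 112.9]), 10.5) [0.12  0.136]
bar side 503 (array([505.8, 388.2]), array([125.9,  26.1]), 11.7) [0.149 0.153]
bar top 226 (array([504.6, 379. ]), array([124.6,  27.9]), 6.9) [0.149 0.154]
side bottom blk (array([495. , 452.6]), array([129.8,  28.7]), 10.4)
top bottom blk (array([504.9, 380.3]), array([130.8, 167.6]), 10.3)
t 30.93 cmd [507.4 382.1 205.  100.7] meas-cmd [-0.8  0.5  2.4] 0.0 F [-0.8  0.6 -2.6] w 10.3 g 79.8
```

View pics/tt2.png

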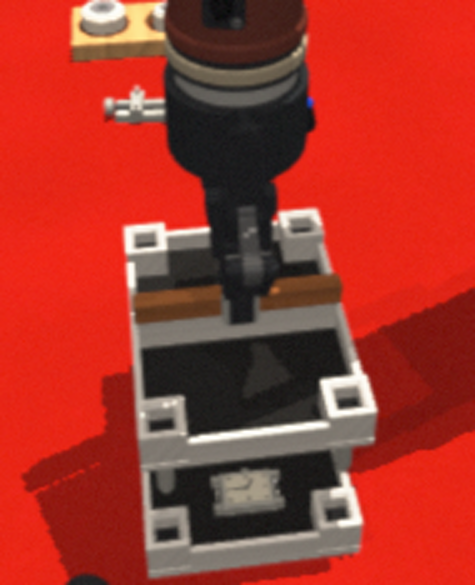

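The top tray hangs level and square over the bottom tray, and the near posts line up above the sockets at (165,525) and (335,505). I apply a small correction and lower it.

Call:
play_rows:
  steps:
    - [0.05, -0.5, 0, 6, 0, 0, 0.05]
    - [0.05, -1, 0.5, 16, 0, 0, 0.07]
    - [0.05, -1, 0.5, 25, 0, 0, 0.07]
    - [0.05, -1, 0.5, 31, 0, 0, 0.07]
    - [0.05, -1, 0.5, 33, 0, 0, 0.07]

```text
time: 31.35
position: [0.5058, 0.3825, 0.171]
tool_rot: [[-0.984, -0.179, -0.004], [-0.179, 0.984, -0.002], [0.004, -0.002, -1.0]]
contact_force: [-0.6, -0.3, -3.4]
width: 0.0104
grasp_force: 79.8
```

Call:
play_rows:
  steps:
    - [0.05, 0, 0, 2, 0, 0, 0]
    - [0.05, 0, 0, 4, 0, 0, 0]
    - [0.05, 0, 0, 6, 0, 0, 0]
    - [0.05, 0, 0, 8, 0, 0, 0]
    - [0.05, 0, 0, 10, 0, 0, 0]

```text
time: 31.77
position: [0.5074, 0.3834, 0.1642]
tool_rot: [[-0.984, -0.179, 0.001], [-0.179, 0.984, 0.0], [-0.001, 0.0, -1.0]]
contact_force: [-0.2, -0.1, -3.5]
width: 0.0099
grasp_force: 79.8
```

```bash
python3 - <<'E'
from h import *
from m2 import *
d=grab('side'); z0=.028
for nm,a,b in [('blk',.060,.069),('rim+blk',.048,.069)]:
    P=pts(d,(.507,.383),.13,z0+a,z0+b); print(nm,len(P),rect(P), np.percentile(P[:,2],[5,95]).round(3))
o=ctrl.get_obs(); print(np.round(o['position'],4),np.round(o['contact_force'],1),np.round(o['moment'],2))
E
```

```text
blk 915 (array([508.2, 384.3]), array([130.1, 172.8]), 10.4) [0.089 0.095]
rim+blk 2571 (array([508.2, 384.4]), array([130.1, 172.8]), 10.4) [0.077 0.093]
[0.5071 0.3833 0.1636] [-0.   0.1 -4. ] [-0.05 -0.   -0.02]
```

Call:
play_rows:
  steps:
    - [0.05, 0, -0.5, 1, 0, 0, 0]
    - [0.05, 0, -1, 2, 0, 0, 0]
    - [0.05, 0, -1, 4, 0, 0, 0]
    - [0.05, 0, -1, 5, 0, 0, 0]
    - [0.05, 0, -1, 6, 0, 0, 0]

```text
time: 32.23
position: [0.5073, 0.3823, 0.1577]
tool_rot: [[-0.984, -0.179, -0.0], [-0.179, 0.984, -0.0], [0.0, -0.0, -1.0]]
contact_force: [0.2, 0.5, -2.6]
width: 0.0102
grasp_force: 79.8
```

Call:
play_rows:
  steps:
    - [0.05, 0, 0, 1, 0, 0, 0]
    - [0.05, 0, 0, 2, 0, 0, 0]
    - [0.05, 0, 0, 2, 0, 0, 0]
    - [0.05, 0, 0, 3, 0, 0, 0]
    - [0.05, 0, 0, 3, 0, 0, 0]

```text
time: 32.65
position: [0.5073, 0.3823, 0.1548]
tool_rot: [[-0.984, -0.179, -0.0], [-0.179, 0.984, -0.0], [0.0, -0.0, -1.0]]
contact_force: [-0.0, -0.2, -3.4]
width: 0.0102
grasp_force: 79.8
```

Call:
play_rows:
  steps:
    - [0.05, 0, 0, 0.5, 0, 0, 0]
    - [0.05, 0, 0, 1, 0, 0, 0]
    - [0.05, 0, 0, 1, 0, 0, 0]
    - [0.05, 0, 0, 1.5, 0, 0, 0]
    - [0.05, 0, 0, 1.5, 0, 0, 0]

```text
time: 33.07
position: [0.5075, 0.3824, 0.1542]
tool_rot: [[-0.984, -0.179, 0.0], [-0.179, 0.984, 0.0], [-0.0, 0.0, -1.0]]
contact_force: [-2.4, -1.2, 2.1]
width: 0.0102
grasp_force: 80.5
```

Call:
play_rows:
  steps:
    - [0.05, 0, 0, 0.5, 0, 0, 0]
    - [0.05, 0, 0, 1, 0, 0, 0]
    - [0.05, 0, 0, 1, 0, 0, 0]
    - [0.05, 0, 0, 1, 0, 0, 0]
    - [0.05, 0, 0, 1, 0, 0, 0]

```text
time: 33.48
position: [0.5075, 0.3825, 0.1541]
tool_rot: [[-0.984, -0.179, 0.0], [-0.179, 0.984, -0.0], [-0.0, -0.0, -1.0]]
contact_force: [-3.9, -3.0, 6.8]
width: 0.01
grasp_force: 81.3
```

Seated at the expected height (154.2 mm measured), with the weight taken up. I release and retreat.

Call:
play_rows:
  steps:
    - [0.15, 0, 0, -0.5, 0, 0, 0]
    - [0.3, 0, 0, -1, 0, 0, 0]
    - [0.35, 0, 0, -1, 0, 0, 0]
    - [0.35, 0, 0, -1, 0, 0, 0]
    - [0.35, 0, 0, -2, 0, 0, 0]

```text
time: 33.9
position: [0.5073, 0.3823, 0.154]
tool_rot: [[-0.984, -0.179, -0.0], [-0.179, 0.984, -0.0], [0.0, -0.0, -1.0]]
contact_force: [-0.3, 0.3, -0.5]
width: 0.0295
grasp_force: 0.0
```

Call:
play_rows:
  steps:
    - [0.35, 0, 0, -8, 0, 0, 0]
    - [0.35, 0, 0, -26, 0, 0, 0]
    - [0.35, 0, 0, -55, 0, 0, 0]
    - [0.35, 0, 0, -85, 0, 0, 0]
    - [0.35, 0, 0, -100, 0, 0, 0]

```text
time: 34.32
position: [0.5089, 0.3833, 0.2593]
tool_rot: [[-0.984, -0.179, 0.006], [-0.179, 0.984, 0.003], [-0.006, 0.002, -1.0]]
contact_force: [0.4, 1.3, 0.0]
width: 0.0297
grasp_force: 0.0
```

Call:
play_rows:
  steps:
    - [0.35, 15, -25, 0, 0, 0, 0]
    - [0.35, 35, -58, 0, 0, 0, 0]
    - [0.35, 55, -92, 0, 0, 0, 0]
    - [0.35, 73, -122, 0, 0, 0, 0]
    - [0.35, 82, -137, 0, 0, 0, 0]

```text
time: 34.73
position: [0.4495, 0.2301, 0.2545]
tool_rot: [[-0.984, -0.178, -0.001], [-0.178, 0.984, -0.002], [0.001, -0.001, -1.0]]
contact_force: [0.1, 0.3, 0.3]
width: 0.0298
grasp_force: 0.0
```

```bash
python3 - <<'E'
from h import *
from m2 import *
z0=.018
for n in('side','top'):
    d=grab(n)
    P=pts(d,(.507,.383),.13,z0+.058,z0+.07); print(n,rect(P),np.percentile(P[:,2],[5,50,95]).round(4))
    if len(P):
        for c in[(x,y) for x in(-52,52) for y in(-72,72)]:
            t=np.radians(10.3); o=np.array([507.6 if n=='side' else 504.6,382.5])/1000; q=o+np.array([[np.cos(t),-np.sin(t)],[np.sin(t),np.cos(t)]])@np.array(c)/1000
            k=np.hypot(*(P[:,:2]-q).T)<.014; print(c,k.sum(),np.median(P[k,2]).round(4) if k.sum() else '')
    save(d,n+'F.png',k=1.56)
print(ctrl.get_obs()['position'])
E
```

```text
side (array([508.5, 383.5]), array([129.9, 172.6]), 10.3) [0.0765 0.0815 0.0866]
(-52, -72) 107 0.0815
(-52, 72) 179 0.0816
(52, -72) 112 0.0815
(52, 72) 179 0.0818
top (array([442.5, 379.1]), array([ 5.3, 27.6]), 22.8) [0.0763 0.086  0.0873]
(-52, -72) 0 
(-52, 72) 0 
(52, -72) 0 
(52, 72) 0 
[0.4501892  0.23074743 0.25469072]
```

View pics/sideF.png

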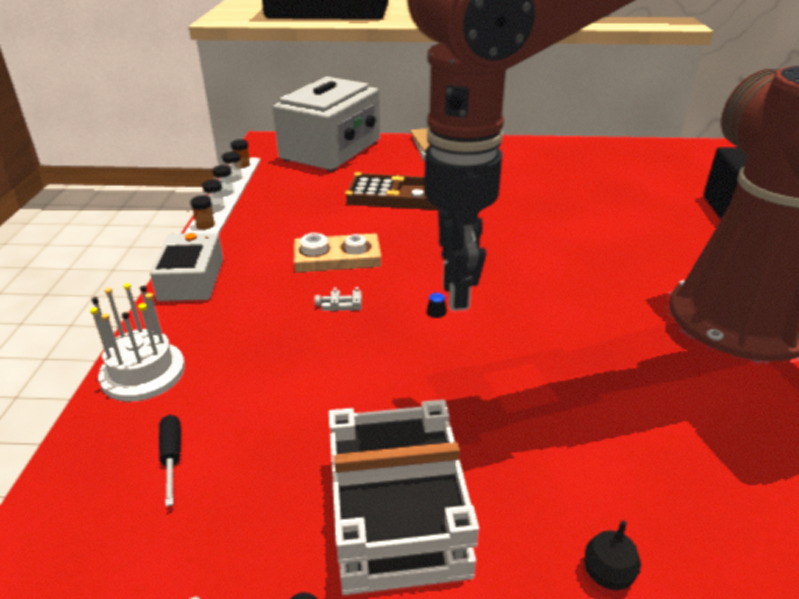

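The top tray sits square on the bottom tray, and all four corner blocks read 81.5–81.8 mm (82 nominal). The die is upright in its well at (357,243) and the coin is in the box at (418,192). The loupe and case holder have not moved, and the arm is clear.

```bash
python3 -c "
from cell import close_job; print(close_job())"
```

```text
the job is handed in; nothing more can be done
None
```

The job is done and handed in after about 35 s of the 128 s allowed: a watch in each bay, coin cell in the box, die upright in its well, and the top tray fully home.

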